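Program the sensor pods and pack them

TASK

Put all the grey sensor pods from the bench into the beige pairing tray, flat on its floor, then pull the dial out, turn its pointer to the green dot and push it fully back in. Key in blue, yellow, white, blue, one key at a time, each fully down and let up again, without ever pressing red, then press the big green write button fully down and release it while all pods lie in the tray. Last, move all the pods to the orange transport case so that they lie flat on its floor, any side up; leave the dial as set, and leave the other things on the bench and unit where they are.

Things in the scene. Friction and masses are not known exactly. Their poses are not given: they have to be found in the camera images.
- pod1: Sensor pod: light grey metal block 48 (x) x 36 (y) x 38 (z) mm, about 120 g, with a black face with brass contacts on its +z side. Origin at the middle of the block. It starts loose on the bench, black face up. None if this pod is absent (three or all four are there).
- pod2: Sensor pod: light grey metal block 48 (x) x 36 (y) x 38 (z) mm, about 120 g, with a black face with brass contacts on its +z side. Origin at the middle of the block. It starts loose on the bench, black face up. None if this pod is absent (three or all four are there).
- pod3: Sensor pod: light grey metal block 48 (x) x 36 (y) x 38 (z) mm, about 120 g, with a black face with brass contacts on its +z side. Origin at the middle of the block. It starts loose on the bench, black face up. None if this pod is absent (three or all four are there).
- pod4: Sensor pod: light grey metal block 48 (x) x 36 (y) x 38 (z) mm, about 120 g, with a black face with brass contacts on its +z side. Origin at the middle of the block. It starts loose on the bench, black face up. None if this pod is absent (three or all four are there).
- tray: Pairing tray, fixed: beige plinth 230 (x) x 140 (y) mm with a flat black floor 25 mm above the bench and an aluminium lip 5 mm thick standing 10 mm above that floor; inside the lip 220 x 130 mm. Origin at bench level under its centre.
- case: Transport case, fixed: open orange tray 230 (x) x 140 (y) mm, walls 5 mm thick and 24 mm high, inner floor 5 mm above the bench, inside 220 x 130 mm. Origin at bench level under its centre.
- dial_lift (a joint): How far the dial is pulled out (up) in m: 0 in, 0.010 fully out. About 2 N friction, no spring: it stays where left. While in, a pin sits between teeth and it cannot turn; it turns freely above 0.006, up to 1.6 rad either way from its start (friction 0.03 N m). It goes back in only at the start and at the four dots, within a few degrees; when in it has 3 degrees of play.
- dial_grip (a point): On the vertical axis of the pull-set dial at the height to grip: middle of the upright black grip bar, 46 mm long along the point's x, 14 mm thick along its y, top 12 mm above this point. The bar stands on a grey disc, radius 26 mm, whose top is 16 mm below this point. The point moves and turns with the dial; the pointer (white line) is at its -x end.
- dial_aim (a point): The point that the dial's pointer aims at, 36 mm from the dial's axis, on the circle of coloured dots. It turns with the dial and is right over a dot when the dial is set to that dot.
- dot_green: Green dot, 10 mm across, on the aluminium ring round the dial, 36 mm from the dial's axis. The four dots (green, white, orange, blue) lie at +-0.70 and +-1.40 rad from the start notch, and which is where varies. Origin at its centre, on the ring.
- key_blue (a joint): Travel of the blue spring key in m: 0 up, 0.006 fully down (5 N when fully down). It springs back.
- key_blue_top (a point): Centre of the top of the blue round key, 26 mm across, top 18 mm above the unit's top when up; it moves with the key. The four keys form a 2 x 2 block of 55 mm pitch; which is where varies.
- key_yellow (a joint): Travel of the yellow spring key in m: 0 up, 0.006 fully down (5 N when fully down). It springs back.
- key_yellow_top (a point): Centre of the top of the yellow round key, 26 mm across, top 18 mm above the unit's top when up; it moves with the key. The four keys form a 2 x 2 block of 55 mm pitch; which is where varies.
- key_white (a joint): Travel of the white spring key in m: 0 up, 0.006 fully down (5 N when fully down). It springs back.
- key_white_top (a point): Centre of the top of the white round key, 26 mm across, top 18 mm above the unit's top when up; it moves with the key. The four keys form a 2 x 2 block of 55 mm pitch; which is where varies.
- key_red (a joint): Travel of the red spring key in m: 0 up, 0.006 fully down (5 N when fully down). It springs back.
- write (a joint): Travel of the write button in m: 0 up, 0.006 fully down (6 N when fully down). It springs back.
- write_top (a point): Centre of the top of the large green write button on the control unit (fixed beige box 240 (x) x 250 (y) x 50 mm high, black top; this point's axes are parallel to the unit's), 36 mm across, aluminium collar, top 18 mm above the unit's top when up; it moves with the button.
- nut: Bystander: brass coupling nut, ring 32 mm across, 22 mm high, on the bench among the pods. Origin under its centre.
- plug: Bystander: steel connector plug with a yellow band standing on the unit's far left corner, 30 mm across, 48 mm high. Origin under its centre.
- tape: Bystander: blue tape roll, 90 mm across, 24 mm high, far side of the bench. Origin under its centre.
- hood: Bystander: grey open connector hood 75 x 45 x 35 mm, far side of the bench. Origin under its centre.
- fusebox: Bystander: small cardboard box 70 x 50 x 30 mm, far right. Origin under its centre.
Things that resemble listed ones, but are neither listed nor needed, are in the scene too. What is shaped like the pod1 but purple is not meant. What is shaped like the pod2 but pink is not meant.

How it is judged (in metres and radians):
On the way, in this order (a step that is already met when the one before it is completed fails the run):
1. all pods lie on the floor of the pairing tray (x of pod1 in the frame of tray between -0.098 and 0.098 m and y of pod1 in the frame of tray between -0.055 and 0.055 m and z of pod1 in the frame of tray between 0.035 and 0.055 m and x of pod2 in the frame of tray between -0.098 and 0.098 m and y of pod2 in the frame of tray between -0.055 and 0.055 m and z of pod2 in the frame of tray between 0.035 and 0.055 m and x of pod3 in the frame of tray between -0.098 and 0.098 m and y of pod3 in the frame of tray between -0.055 and 0.055 m and z of pod3 in the frame of tray between 0.035 and 0.055 m and x of pod4 in the frame of tray between -0.098 and 0.098 m and y of pod4 in the frame of tray between -0.055 and 0.055 m and z of pod4 in the frame of tray between 0.035 and 0.055 m and linear speed of each of pod1, pod2, pod3, pod4 below 0.03 m/s), for 0.2 s.
2. the dial is pulled out (value of joint dial_lift above 0.0065 m), for 0.1 s.
3. the dial points to the green dot and is pushed back in (value of joint dial_lift below 0.002 m and horizontal distance between dial_aim and dot_green below 0.005 m), for 0.2 s.
4. the blue key is fully down, the others up (key 1 of 4) (value of joint key_blue above 0.0045 m and value of joint each of key_yellow, key_white, key_red, write below 0.0015 m), for 0.05 s.
5. the yellow key is fully down, the others up (key 2 of 4) (value of joint key_yellow above 0.0045 m and value of joint each of key_blue, key_white, key_red, write below 0.0015 m), for 0.05 s.
6. the white key is fully down, the others up (key 3 of 4) (value of joint key_white above 0.0045 m and value of joint each of key_blue, key_yellow, key_red, write below 0.0015 m), for 0.05 s.
7. the blue key is fully down, the others up (key 4 of 4) (all of step 4), for 0.05 s.
8. the write button is fully down, keys up, dial set, all pods in the tray (all of step 3 and value of joint write above 0.0045 m and value of joint each of key_blue, key_yellow, key_white, key_red below 0.0015 m and x of pod1 in the frame of tray between -0.098 and 0.098 m and y of pod1 in the frame of tray between -0.055 and 0.055 m and z of pod1 in the frame of tray between 0.035 and 0.055 m and x of pod2 in the frame of tray between -0.098 and 0.098 m and y of pod2 in the frame of tray between -0.055 and 0.055 m and z of pod2 in the frame of tray between 0.035 and 0.055 m and x of pod3 in the frame of tray between -0.098 and 0.098 m and y of pod3 in the frame of tray between -0.055 and 0.055 m and z of pod3 in the frame of tray between 0.035 and 0.055 m and x of pod4 in the frame of tray between -0.098 and 0.098 m and y of pod4 in the frame of tray between -0.055 and 0.055 m and z of pod4 in the frame of tray between 0.035 and 0.055 m), for 0.05 s.
At the end, for the whole second after the job is handed in: Every pod lies at rest on the floor of the transport case (its middle within 98 mm along and 55 mm across of the case's centre and 10 to 30 mm above the case floor), the dial is in (within 2 mm) and aims within 5 mm of the green dot, all keys and the write button are up (all of step 3 and x of pod1 in the frame of case between -0.098 and 0.098 m and y of pod1 in the frame of case between -0.055 and 0.055 m and z of pod1 in the frame of case between 0.015 and 0.035 m and x of pod2 in the frame of case between -0.098 and 0.098 m and y of pod2 in the frame of case between -0.055 and 0.055 m and z of pod2 in the frame of case between 0.015 and 0.035 m and x of pod3 in the frame of case between -0.098 and 0.098 m and y of pod3 in the frame of case between -0.055 and 0.055 m and z of pod3 in the frame of case between 0.015 and 0.035 m and x of pod4 in the frame of case between -0.098 and 0.098 m and y of pod4 in the frame of case between -0.055 and 0.055 m and z of pod4 in the frame of case between 0.015 and 0.035 m and linear speed of each of pod1, pod2, pod3, pod4 below 0.03 m/s and value of joint each of key_blue, key_yellow, key_white, key_red, write below 0.0015 m); the robot touches nothing.
It fails at once if the red key is pressed (value of joint key_red above 0.003 m).
It fails at once if the write button is pressed while the dial is not set to green and in (value of joint write above 0.004 m and not (value of joint dial_lift below 0.002 m and horizontal distance between dial_aim and dot_green below 0.005 m)).
It fails at once if a bystander is moved by more than 40 mm (distance of any of nut, plug, tape, hood, fusebox from where it was at the start of the episode above 0.04 m).
Of pod1, pod2, pod3, pod4 only 3 to 4 are there at a start; the rules pass over those that are not, and their reading is None.
At some moment in a run one of pod1, pod2, pod3, pod4 may be knocked a few centimetres aside while the robot is not near it.
Once in a run the grip may slacken for a moment while it holds something.
It also fails if it takes over 210 s, if anything falls off the work surface, if the arm or the gripper's body presses on something with over 40 N, if the wrist force passes 120 N, or if a joint passes its speed limit or range.

ROBOT

A 7-joint arm with a two-finger parallel gripper is mounted at the origin on the work surface. World frame = base frame: x ahead of the robot, y to its left, z up, the work surface at z = 0. Lengths are in mm, angles in rad, forces in N, time in s.
With the tool pointing down it reaches from about 425 to 950 mm from the base axis. Payload 4.7 kg.
Tool frame: the origin (TCP) lies at the very end of the fingers, on their centre line; the grasp point (between the pads) lies 19 mm behind it (arm.pinch_z is the distance from the TCP to the grasp point, in mm); z points along the fingers, y is the line along which they close (so a half turn about z gives the same grasp; the last joint's range is limited). The gripper opens to 85 mm and grips with 20 to 120 N. Pads are 22 mm wide; open, the fingers measure 114 mm over their backs; the gripper's body (76 mm by 85 mm) begins 54 mm behind the grasp point. The pads swing forward as they close: fully open they stand 13 mm farther back than shut.
Start: joints at [1.166, 0.469, -0.049, 1.532, 0.024, 1.141, -0.082], TCP at [247.783, -627.895, 231.335] pointing down, gripper open.
Joint ranges: [-2.59, 2.59], [-0.33, 1.99], [-1.39, 1.29], [0.1, 2.45], [-1.04, 4.18], [0.21, 1.99], [-2.66, 2.66]. Speed limits (rad/s): [2.57, 2.57, 3.14, 3.14, 3.14, 3.14, 3.14].

INTERFACE

Orientations are given as a unit quaternion [w, x, y, z].
In Python, from rig import arm, viewer gives the robot as it stands.
- The arm moves only by the shell command python3 -m creep 'ROWS' [FORCE]. ROWS is JSON, a list of rows, each an object of numbers: "x", "y", "z": the shift along the tool's x, y, z scaled (see below); "wx", "wy", "wz": the turn, a rotation vector about the tool's x, y, z scaled (see below); "claw": the closure, from -1 (fully open) to 1 (shut), so that 0 is half open. In form: [{"x": .., "y": .., "z": .., "wx": .., "wy": .., "wz": .., "claw": ..}, ...]. A call has 1 to 8 rows; each row shifts and turns the commanded pose from where the row before left it, along the tool's axes as they then stand; what a row does not reach is not made up. The controller multiplies each number of a shift by 4 cm and each number of a turn by 6 degrees. A row lasts 1/12 s, in which the tool goes at most 41.7 mm and 7.16 degrees, less where a joint would pass 70% of its speed; a pose out of reach is approached as far as the arm can. A call with a number of a shift or a turn outside -1 to 1 is refused whole. A call with a gripper value outside its range is refused whole. The fingers move at their own pace and stop on an object; FORCE is the grip in N (left out, the last holds). Time passes only in rows, so rows that do not move let the fingers close. It gives the time, the measured TCP pose, the force, the opening and the grip force at its end, in the units of the state.
- arm.state(): the state, without advancing time (a new reading comes with each control period).
- viewer.read_camera(name): name is "side" or "top" or "wrist"; returns a dict with "color" (384x512x3 uint8, red, green, blue), "fx", "fy", "cx", "cy" (pixels), "rvec" (rotation vector, rad) and "tvec" (3), from world to camera coordinates, as OpenCV has them. Camera axes: x right, y down, z forward; pixel columns grow to the right and rows downward; lengths in mm; the calibration is good to about 2 mm. A picture is of the moment at which its call begins. There is no depth.
- arm.job_done(): hands the job in; it is judged then, once.
The state is a dict: "t": time; "q": joint angles; "qd": joint speeds; "joint_efforts": joint torques, N m; "tcp_pos": TCP position; "tcp_rot": TCP orientation; "ft_force": force on the tool from outside, world axes, zero at the start; "moment": the same for the moment, N m; "gripper_width": opening from 0.0 (shut) to 1.0 (fully open); "gripper_force": force on a finger pad.
Only numpy, scipy, OpenCV 4.12 (cv2) and the standard library are available. Lean on these libraries where they do the work, as an engineer would, in place of code of your own. Each camera call takes 0.05 s, during which the arm holds its last target. There are 200 camera calls.

## Working session

There is one attempt and no reset: what is moved stays moved. The work goes in short steps, Python scripts to look and compute and a shell command to move; the robot and the scene stay as the last step left them, time stands still between calls to the robot, and variables do not carry over. Pictures are saved under pics/ and viewed, at most 14 in all, crops included, and the job is handed in when it is done.

```bash
ls; mkdir -p pics; python3 - <<'E'
from rig import arm, viewer
import cv2
print(arm.state())
for n in ("top","side"):
    d=viewer.read_camera(n); cv2.imwrite(f"pics/{n}0.png",cv2.resize(d["color"][:,:,::-1],(800,600),interpolation=cv2.INTER_CUBIC)); print({k:v for k,v in d.items() if k!="color"})
E
```

```text
pics
{'t': 0.0, 'q': array([ 1.16608958,  0.46944561, -0.04856572,  1.53368262,  0.02407976,
        1.14097827, -0.08229391]), 'qd': array([-0.00208696, -0.00081018,  0.00059708, -0.00262013,  0.00173592,
       -0.00073257,  0.0016295 ]), 'joint_efforts': array([-3.70434827e-04, -5.10315049e+01, -4.69416752e-02, -2.37716299e+01,
        1.06528497e-02,  7.50644744e-03,  1.52127672e-05]), 'tcp_pos': array([ 247.52964795, -627.36010357,  230.26328692]), 'tcp_rot': array([-9.41041002e-04,  9.82397312e-01,  1.86800941e-01, -2.11812141e-04]), 'ft_force': array([-0.31241083,  0.16905988,  0.36037656]), 'moment': array([-0.02880881,  0.05982734,  0.01738983]), 'gripper_force': 0.0, 'gripper_width': 0.9973317236742726}
{'fx': 495.68019202824667, 'fy': 495.68019202824667, 'cx': 263.12457591888017, 'cy': 194.80383512595137, 'rvec': array([ 2.21132757, -2.14758667,  0.12967156]), 'tvec': array([  -7.83530955,  608.69295971, 1433.76051736])}
{'fx': 471.7580228901387, 'fy': 471.7580228901387, 'cx': 253.9061476135322, 'cy': 193.83813196755142, 'rvec': array([ 0.22066206, -2.75441908,  1.31251684]), 'tvec': array([ 583.85065386,  100.4949348 , 1193.93713039])}
```

View pics/top0.png

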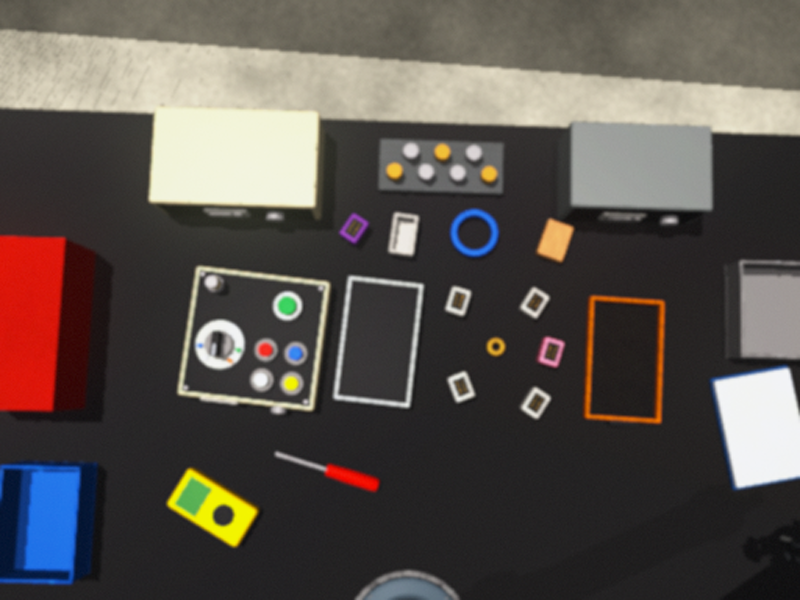

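View pics/side0.png

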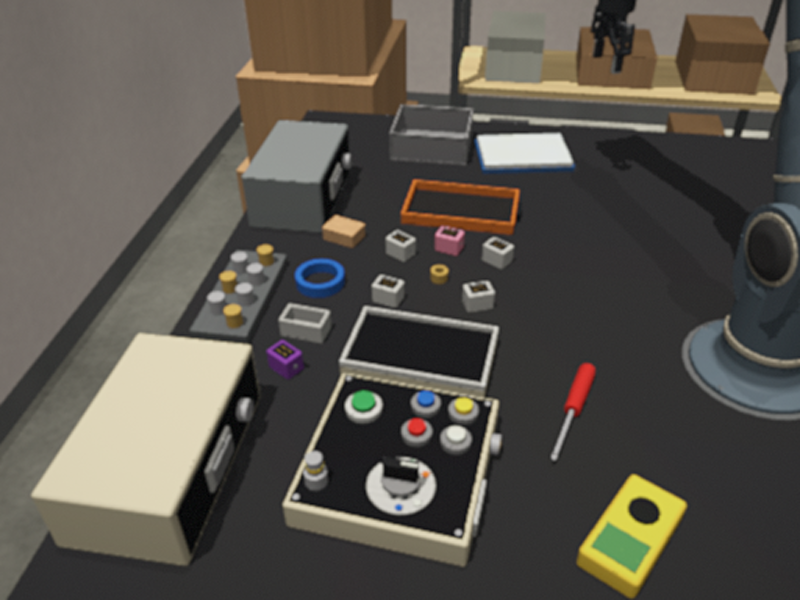

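The top view shows four grey pods at about (458,301), (535,302), (460,387) and (536,403), in 800x600 pixels. The tray is at (378,341), the case at (625,359) and the unit at (255,338). The keys are red (265,349), blue (295,352), white (261,380) and yellow (291,383); the write button is at (287,305) and the dial at (219,344). The nut is at (496,346), with the pink decoy at (551,351).

```bash
cat > h.py <<'E'
import numpy as np, cv2
from scipy.spatial.transform import Rotation as R
from rig import arm, viewer
def cam(n):
    d=viewer.read_camera(n); d["R"]=R.from_rotvec(d["rvec"]).as_matrix(); return d
def bp(d,u,v,z):
    c=-d["R"].T@d["tvec"]; r=d["R"].T@np.array([(u-d["cx"])/d["fx"],(v-d["cy"])/d["fy"],1])
    return (c+r*(z-c[2])/r[2])[:2]
def proj(d,p):
    q=d["R"]@np.array(p,float)+d["tvec"]; return np.array([q[0]/q[2]*d["fx"]+d["cx"],q[1]/q[2]*d["fy"]+d["cy"]])
def rot(s=None):
    q=(s or arm.state())["tcp_rot"]; return R.from_quat([q[1],q[2],q[3],q[0]])
def yaw(s=None):  # world angle of tool x, deg
    m=rot(s).as_matrix(); return np.degrees(np.arctan2(m[1,0],m[0,0]))
def go(x,y,z,yawdeg=None,s=None):
    """turn (in 6deg units, tool axes) to tool-down with tool x at yawdeg (mod 180, nearest), then shift (40mm units) in the turned frame"""
    s=s or arm.state(); r=rot(s); y0=yaw(s)
    yt=y0 if yawdeg is None else y0+(yawdeg-y0+90)%180-90
    t=np.radians(yt); m=np.array([[np.cos(t),np.sin(t),0],[np.sin(t),-np.cos(t),0],[0,0,-1]])
    w=np.degrees((r.inv()*R.from_matrix(m)).as_rotvec())/6
    sh=m.T@(np.array([x,y,z])-s["tcp_pos"])/40
    print("yaw %.1f->%.1f turn"%(y0,yt),w.round(2),"shift xyz",sh.round(3))
def tilt(s=None):
    print("yaw",round(yaw(s),1)); 
E
python3 - <<'E'
from h import *
d=cam("top"); im=d["color"]; g=im.min(axis=2)
g4=cv2.resize(im,None,fx=4,fy=4,interpolation=cv2.INTER_CUBIC)
def rects(mask,z,name,c,rad):
    m=np.zeros(mask.shape,np.uint8); cv2.circle(m,(int(c[0]*2.56),int(c[1]*2.56)),int(rad*2.56),255,-1)
    k=cv2.bitwise_and(mask,m); cs,_=cv2.findContours(k,cv2.RETR_EXTERNAL,cv2.CHAIN_APPROX_NONE)
    cn=max(cs,key=cv2.contourArea); 
    P=np.array([bp(d,(p[0][0]+.5)/4-.5,(p[0][1]+.5)/4-.5,z) for p in cn],np.float32)
    (x,y),(a,b),t=cv2.minAreaRect(P)
    if a<b: a,b,t=b,a,t+90
    print(name,"c %.1f %.1f size %.1f %.1f long-axis %.1f"%(x,y,a,b,(t+90)%180-90))
mn=g4.min(axis=2); hsv=cv2.cvtColor(g4,cv2.COLOR_RGB2HSV)
br=(mn>95).astype(np.uint8)*255
col=lambda lo,hi:cv2.inRange(hsv,lo,hi)
for i,c in enumerate([(458,301),(535,302),(460,387),(536,403)]): rects(br,38,"pod%d"%i,c,25)
rects(br,35,"tray",(378,341),82)
rects(col((5,120,90),(18,255,255)),24,"case",(625,359),85)
rects(col((15,20,110),(40,255,255)),50,"unit",(255,338),105)
rects(col((50,120,80),(80,255,255)),68,"write",(287,305),20)
rects(col((100,140,80),(120,255,255)),68,"blue",(295,352),14)
rects(col((22,140,80),(35,255,255)),68,"yellow",(291,383),14)
rects(br,68,"white",(261,380),9)
rects(cv2.bitwise_or(col((0,140,80),(8,255,255)),col((172,140,80),(180,255,255))),68,"red",(265,349),14)
rects(br,52,"ring",(219,344),28)
rects(col((15,100,80),(35,255,255)),22,"nut",(496,346),16)
s=arm.state(); print(yaw(s))
d2=cv2.imwrite("pics/unit0.png",cv2.resize(im[165:265,105:215][:,:,::-1],(660,600),interpolation=cv2.INTER_CUBIC))
E
```

```text
pod0 c 618.7 -77.0 size 52.9 40.6 long-axis -16.0
pod1 c 619.9 -221.6 size 52.9 40.7 long-axis -31.5
pod2 c 457.8 -86.0 size 52.7 40.9 long-axis 22.5
pod3 c 431.9 -225.8 size 52.6 40.9 long-axis -32.1
tray c 538.6 70.3 size 237.0 147.0 long-axis -4.9
case c 519.1 -397.0 size 237.8 149.6 long-axis -2.1
unit c 535.1 299.9 size 254.1 248.5 long-axis 84.7
write c 596.7 239.2 size 30.1 29.5 long-axis -88.3
blue c 510.0 219.9 size 22.6 21.4 long-axis 80.4
yellow c 455.1 225.2 size 24.1 23.4 long-axis -87.6
white c 460.3 280.6 size 32.3 31.7 long-axis 47.2
red c 514.9 275.0 size 24.8 22.8 long-axis 73.3
ring c 523.0 362.1 size 94.4 93.9 long-axis 2.8
nut c 535.3 -151.9 size 37.9 37.0 long-axis -88.3
21.529513563552463
```

View pics/unit0.png

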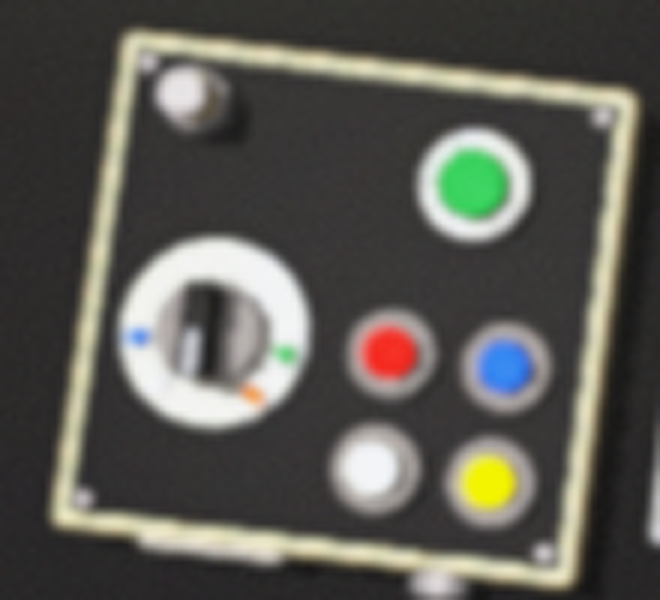

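The crop shows the bar pointing down-image with its white pointer end at (195,360). The dial axis is at about (213,333), with the green dot at (287,354), orange at (252,396) and blue at (138,337). So green is about +1.4 rad, counter-clockwise from above.

```bash
cat >> h.py <<'E'
def plan(wps,s=None,vmax=0.7):
    """wps: (x,y,z,yaw or None). Prints per-row values for each leg: turn first (old place), then shift."""
    s=dict(s or arm.state()); 
    for (x,y,z,a) in wps:
        r=rot(s); y0=yaw(s); yt=y0 if a is None else y0+(a-y0+90)%180-90
        t=np.radians(yt); m=np.array([[np.cos(t),np.sin(t),0],[np.sin(t),-np.cos(t),0],[0,0,-1]])
        w=np.degrees((r.inv()*R.from_matrix(m)).as_rotvec())/6
        sh=m.T@(np.array([x,y,z])-s["tcp_pos"])/40
        nt=int(np.ceil(abs(w).max()/0.95)) or 1; ns=int(np.ceil(abs(sh).max()/vmax)) or 1
        print("yaw %.1f: %d x w"%(yt,nt),(w/nt).round(3),"| %d x s"%ns,(sh/ns).round(3))
        q=R.from_matrix(m).as_quat(); s["tcp_pos"]=np.array([x,y,z],float); s["tcp_rot"]=np.array([q[3],q[0],q[1],q[2]])
def tloc(ox,oy,a,u,v):
    a=np.radians(a); return ox+u*np.cos(a)-v*np.sin(a), oy+u*np.sin(a)+v*np.cos(a)
TRAY=(538.6,70.3,-4.9); CASE=(519.1,-397.0,-2.1)
E
python3 - <<'E'
from h import *
print(arm.pinch_z)
for u in(-81,-27,27,81): print(tloc(*TRAY,u,0))
plan([(431.9,-225.8,120,-32.1),(431.9,-225.8,6,-32.1),(431.9,-225.8,120,-32.1)])
E
```

```text
18.700000000000003
(np.float64(457.8960310085366), np.float64(77.21877077412677))
(np.float64(511.69867700284556), np.float64(72.60625692470892))
(np.float64(565.5013229971545), np.float64(67.99374307529108))
(np.float64(619.3039689914634), np.float64(63.381229225873234))
yaw -32.1: 10 x w [-0.001  0.001  0.894] | 16 x s [-0.09  -0.685  0.173]
yaw -32.1: 1 x w [0. 0. 0.] | 5 x s [0.   0.   0.57]
yaw -32.1: 1 x w [ 0.  0. -0.] | 5 x s [ 0.    0.   -0.57]
```

```bash
W='{"wz":0.894,"claw":-1}'; python3 -m creep '[{"wz":0.894,"claw":-1},{"wz":0.894,"claw":-1},{"wz":0.894,"claw":-1},{"wz":0.894,"claw":-1},{"wz":0.894,"claw":-1}]' 60
python3 -m creep '[{"wz":0.894,"claw":-1},{"wz":0.894,"claw":-1},{"wz":0.894,"claw":-1},{"wz":0.894,"claw":-1},{"wz":0.894,"claw":-1}]'
python3 -m creep '[{"x":-0.09,"y":-0.685,"z":0.173,"claw":-1},{"x":-0.09,"y":-0.685,"z":0.173,"claw":-1},{"x":-0.09,"y":-0.685,"z":0.173,"claw":-1},{"x":-0.09,"y":-0.685,"z":0.173,"claw":-1},{"x":-0.09,"y":-0.685,"z":0.173,"claw":-1},{"x":-0.09,"y":-0.685,"z":0.173,"claw":-1},{"x":-0.09,"y":-0.685,"z":0.173,"claw":-1},{"x":-0.09,"y":-0.685,"z":0.173,"claw":-1}]'
python3 -m creep '[{"x":-0.09,"y":-0.685,"z":0.173,"claw":-1},{"x":-0.09,"y":-0.685,"z":0.173,"claw":-1},{"x":-0.09,"y":-0.685,"z":0.173,"claw":-1},{"x":-0.09,"y":-0.685,"z":0.173,"claw":-1},{"x":-0.09,"y":-0.685,"z":0.173,"claw":-1},{"x":-0.09,"y":-0.685,"z":0.173,"claw":-1},{"x":-0.09,"y":-0.685,"z":0.173,"claw":-1},{"x":-0.09,"y":-0.685,"z":0.173,"claw":-1}]'
python3 -m creep '[{"claw":-1},{"claw":-1},{"claw":-1}]'
python3 - <<'E'
from h import *
print(yaw())
plan([(431.9,-225.8,6,-32.1)])
d=cam("wrist"); cv2.imwrite("pics/w1.png",d["color"][:,:,::-1]); print(d["rvec"],d["tvec"],proj(d,(431.9,-225.8,38)))
E
```

```text
21.529513563552463
yaw -32.1: 10 x w [-0.001  0.001  0.894] | 16 x s [-0.09  -0.685  0.351]
[-2.38178567  1.62136557  0.24917978] [-674.27022793  -38.25839335  379.58826935] [ -72.22977034 -167.48247067]schema error: expected keys x, y, z, wx, wy, wz, claw
schema error: expected keys x, y, z, wx, wy, wz, claw
schema error: expected keys x, y, z, wx, wy, wz, claw
schema error: expected keys x, y, z, wx, wy, wz, claw
schema error: expected keys x, y, z, wx, wy, wz, claw
```

View pics/w1.png

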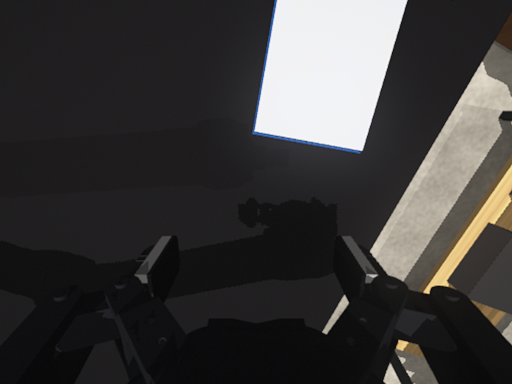

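The call was refused: every key is needed in each row. The wrist view shows only the bench and the white book. I'll resend the rows in full.

```bash
python3 -m creep '[{"x":0,"y":0,"z":0,"wx":0,"wy":0,"wz":0.99,"claw":-1},{"x":0,"y":0,"z":0,"wx":0,"wy":0,"wz":0.99,"claw":-1},{"x":0,"y":0,"z":0,"wx":0,"wy":0,"wz":0.99,"claw":-1},{"x":0,"y":0,"z":0,"wx":0,"wy":0,"wz":0.99,"claw":-1},{"x":0,"y":0,"z":0,"wx":0,"wy":0,"wz":0.99,"claw":-1},{"x":0,"y":0,"z":0,"wx":0,"wy":0,"wz":0.99,"claw":-1},{"x":0,"y":0,"z":0,"wx":0,"wy":0,"wz":0.99,"claw":-1},{"x":0,"y":0,"z":0,"wx":0,"wy":0,"wz":0.99,"claw":-1}]' 60
python3 -m creep '[{"x":0,"y":0,"z":0,"wx":0,"wy":0,"wz":0.99,"claw":-1},{"x":-0.12,"y":-0.91,"z":0.23,"wx":0,"wy":0,"wz":0,"claw":-1},{"x":-0.12,"y":-0.91,"z":0.23,"wx":0,"wy":0,"wz":0,"claw":-1},{"x":-0.12,"y":-0.91,"z":0.23,"wx":0,"wy":0,"wz":0,"claw":-1},{"x":-0.12,"y":-0.91,"z":0.23,"wx":0,"wy":0,"wz":0,"claw":-1},{"x":-0.12,"y":-0.91,"z":0.23,"wx":0,"wy":0,"wz":0,"claw":-1},{"x":-0.12,"y":-0.91,"z":0.23,"wx":0,"wy":0,"wz":0,"claw":-1},{"x":-0.12,"y":-0.91,"z":0.23,"wx":0,"wy":0,"wz":0,"claw":-1}]'
python3 -m creep '[{"x":-0.12,"y":-0.91,"z":0.23,"wx":0,"wy":0,"wz":0,"claw":-1},{"x":-0.12,"y":-0.91,"z":0.23,"wx":0,"wy":0,"wz":0,"claw":-1},{"x":-0.12,"y":-0.91,"z":0.23,"wx":0,"wy":0,"wz":0,"claw":-1},{"x":-0.12,"y":-0.91,"z":0.23,"wx":0,"wy":0,"wz":0,"claw":-1},{"x":-0.12,"y":-0.91,"z":0.23,"wx":0,"wy":0,"wz":0,"claw":-1},{"x":0,"y":0,"z":0,"wx":0,"wy":0,"wz":0,"claw":-1},{"x":0,"y":0,"z":0,"wx":0,"wy":0,"wz":0,"claw":-1}]'
cat >> h.py <<'E'
# wrist-camera pod check: brightest contour near the expected point
def wpod(d,exp,z,rad=120,thr=95):
    u,v=proj(d,(exp[0],exp[1],z)); m=np.zeros(d["color"].shape[:2],np.uint8); cv2.circle(m,(int(u),int(v)),rad,255,-1)
    k=((d["color"].min(axis=2)>thr)*255).astype(np.uint8)&m
    k=cv2.morphologyEx(k,cv2.MORPH_CLOSE,np.ones((5,5)))
    cs,_=cv2.findContours(k,cv2.RETR_EXTERNAL,cv2.CHAIN_APPROX_NONE); cn=max(cs,key=cv2.contourArea)
    (x,y),(a,b),t=cv2.minAreaRect(np.array([bp(d,p[0][0],p[0][1],z) for p in cn],np.float32))
    if a<b:a,b,t=b,a,t+90
    print("wpod %.1f %.1f size %.1f %.1f ang %.1f"%(x,y,a,b,(t+90)%180-90), "px",u.round(),v.round())
E
python3 - <<'E'
from h import *
plan([(431.9,-225.8,6,-32.1)],vmax=.95)
d=cam("wrist"); cv2.imwrite("pics/w2.png",d["color"][:,:,::-1]); wpod(d,(431.9,-225.8),38)
E
```

```text
t: 0.87
tcp_pos: [247.8, -627.7, 231.1]
tcp_rot: [-0.0, 0.974, -0.227, -0.0]
ft_force: [0.1, 0.9, 0.3]
gripper_width: 0.996
gripper_force: 0.0
t: 1.53
tcp_pos: [354.4, -392.1, 166.6]
tcp_rot: [0.0, 0.961, -0.275, 0.0]
ft_force: [0.8, 0.5, -0.5]
gripper_width: 1.004
gripper_force: 0.0
t: 2.12
tcp_pos: [430.5, -224.4, 120.5]
tcp_rot: [-0.0, 0.962, -0.272, -0.001]
ft_force: [-0.8, -0.5, 0.3]
gripper_width: 1.0
gripper_force: 0.0
yaw -32.1: 1 x w [-0.003  0.012  0.081] | 4 x s [0.012 0.003 0.715]
wpod 442.5 -223.1 size 215.2 179.4 ang 73.4 px 257.0 192.0
```

View pics/w2.png

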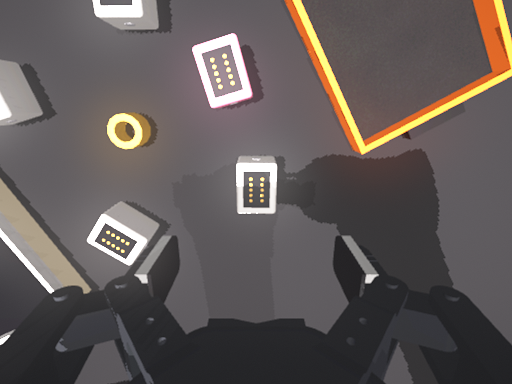

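The wrist view shows the pod at (257,190), square to the fingers and where predicted. Descend, grip and lift.

```bash
python3 -m creep '[{"x":0.04,"y":0,"z":0.71,"wx":0,"wy":0,"wz":0.08,"claw":-1},{"x":0,"y":0,"z":0.71,"wx":0,"wy":0,"wz":0,"claw":-1},{"x":0,"y":0,"z":0.71,"wx":0,"wy":0,"wz":0,"claw":-1},{"x":0,"y":0,"z":0.72,"wx":0,"wy":0,"wz":0,"claw":-1},{"x":0,"y":0,"z":0,"wx":0,"wy":0,"wz":0,"claw":-1}]'
python3 -m creep '[{"x":0,"y":0,"z":0,"wx":0,"wy":0,"wz":0,"claw":1},{"x":0,"y":0,"z":0,"wx":0,"wy":0,"wz":0,"claw":1},{"x":0,"y":0,"z":0,"wx":0,"wy":0,"wz":0,"claw":1},{"x":0,"y":0,"z":0,"wx":0,"wy":0,"wz":0,"claw":1},{"x":0,"y":0,"z":0,"wx":0,"wy":0,"wz":0,"claw":1},{"x":0,"y":0,"z":0,"wx":0,"wy":0,"wz":0,"claw":1},{"x":0,"y":0,"z":0,"wx":0,"wy":0,"wz":0,"claw":1}]' 60
python3 -m creep '[{"x":0,"y":0,"z":-0.8,"wx":0,"wy":0,"wz":0,"claw":1},{"x":0,"y":0,"z":-0.8,"wx":0,"wy":0,"wz":0,"claw":1},{"x":0,"y":0,"z":-0.8,"wx":0,"wy":0,"wz":0,"claw":1},{"x":0,"y":0,"z":0,"wx":0,"wy":0,"wz":0,"claw":1},{"x":0,"y":0,"z":0,"wx":0,"wy":0,"wz":0,"claw":1}]'
python3 - <<'E'
from h import *
plan([(457.9,77.2,102,-4.9),(457.9,77.2,33,-4.9),(457.9,77.2,102,None),(457.8,-86,102,22.5),(457.8,-86,6,22.5)],vmax=.95)
E
```

```text
t: 2.58
tcp_pos: [427.3, -228.1, 3.0]
tcp_rot: [-0.0, 0.96, -0.281, -0.004]
ft_force: [-0.9, 1.6, -0.1]
gripper_width: 1.002
gripper_force: 0.0
t: 3.17
tcp_pos: [432.7, -228.3, 8.9]
tcp_rot: [0.0, 0.96, -0.279, 0.002]
ft_force: [-0.5, 0.7, 5.2]
gripper_width: 0.409
gripper_force: 60.9
t: 3.58
tcp_pos: [432.6, -228.2, 105.4]
tcp_rot: [0.0, 0.96, -0.279, 0.003]
ft_force: [-0.6, -0.2, -1.7]
gripper_width: 0.411
gripper_force: 60.5
yaw -4.9: 5 x w [ 0.001 -0.011 -0.917] | 9 x s [-0.003 -0.851  0.01 ]
yaw -4.9: 1 x w [0. 0. 0.] | 2 x s [0.    0.    0.862]
yaw -4.9: 1 x w [0. 0. 0.] | 2 x s [ 0.     0.    -0.862]
yaw 22.5: 5 x w [ 0.     0.    -0.913] | 4 x s [-0.391  0.942  0.   ]
yaw 22.5: 1 x w [0. 0. 0.] | 3 x s [0.  0.  0.8]
```

```bash
python3 -m creep '[{"x":0,"y":0,"z":0,"wx":0,"wy":0,"wz":-0.917,"claw":1},{"x":0,"y":0,"z":0,"wx":0,"wy":0,"wz":-0.917,"claw":1},{"x":0,"y":0,"z":0,"wx":0,"wy":0,"wz":-0.917,"claw":1},{"x":0,"y":0,"z":0,"wx":0,"wy":0,"wz":-0.917,"claw":1},{"x":0,"y":0,"z":0,"wx":0,"wy":0,"wz":-0.917,"claw":1},{"x":0,"y":0,"z":0,"wx":0,"wy":0,"wz":0,"claw":1}]'
python3 -m creep '[{"x":0,"y":-0.957,"z":0,"wx":0,"wy":0,"wz":0,"claw":1},{"x":0,"y":-0.957,"z":0,"wx":0,"wy":0,"wz":0,"claw":1},{"x":0,"y":-0.957,"z":0,"wx":0,"wy":0,"wz":0,"claw":1},{"x":0,"y":-0.957,"z":0,"wx":0,"wy":0,"wz":0,"claw":1},{"x":0,"y":-0.957,"z":0,"wx":0,"wy":0,"wz":0,"claw":1},{"x":0,"y":-0.957,"z":0,"wx":0,"wy":0,"wz":0,"claw":1},{"x":0,"y":-0.957,"z":0,"wx":0,"wy":0,"wz":0,"claw":1},{"x":-0.03,"y":-0.957,"z":0,"wx":0,"wy":0,"wz":0,"claw":1}]'
python3 -m creep '[{"x":0,"y":0,"z":0,"wx":0,"wy":0,"wz":0,"claw":1},{"x":0,"y":0,"z":0,"wx":0,"wy":0,"wz":0,"claw":1},{"x":0,"y":0,"z":0,"wx":0,"wy":0,"wz":0,"claw":1},{"x":0,"y":0,"z":0,"wx":0,"wy":0,"wz":0,"claw":1}]'
python3 -c "
from h import *
plan([(457.9,77.2,35,-4.9)])"
```

```text
t: 4.08
tcp_pos: [430.2, -227.1, 101.8]
tcp_rot: [-0.001, 0.999, -0.042, -0.001]
ft_force: [-0.3, -0.6, -0.8]
gripper_width: 0.41
gripper_force: 60.4
t: 4.75
tcp_pos: [455.5, 79.3, 102.3]
tcp_rot: [0.0, 0.999, -0.044, -0.001]
ft_force: [0.5, -0.2, -1.0]
gripper_width: 0.414
gripper_force: 60.4
t: 5.08
tcp_pos: [455.7, 76.1, 102.4]
tcp_rot: [0.001, 0.999, -0.044, -0.001]
ft_force: [-0.2, -0.1, -1.1]
gripper_width: 0.412
gripper_force: 60.5
yaw -4.9: 1 x w [ 0.011  0.012 -0.03 ] | 3 x s [ 0.018 -0.011  0.561]
```

```bash
python3 -m creep '[{"x":0.05,"y":-0.03,"z":0.6,"wx":0,"wy":0,"wz":0,"claw":1},{"x":0,"y":0,"z":0.6,"wx":0,"wy":0,"wz":0,"claw":1},{"x":0,"y":0,"z":0.35,"wx":0,"wy":0,"wz":0,"claw":1},{"x":0,"y":0,"z":0.12,"wx":0,"wy":0,"wz":0,"claw":1},{"x":0,"y":0,"z":0,"wx":0,"wy":0,"wz":0,"claw":1},{"x":0,"y":0,"z":0,"wx":0,"wy":0,"wz":0,"claw":1}]'
python3 -m creep '[{"x":0,"y":0,"z":0,"wx":0,"wy":0,"wz":0,"claw":-1},{"x":0,"y":0,"z":0,"wx":0,"wy":0,"wz":0,"claw":-1},{"x":0,"y":0,"z":0,"wx":0,"wy":0,"wz":0,"claw":-1},{"x":0,"y":0,"z":0,"wx":0,"wy":0,"wz":0,"claw":-1},{"x":0,"y":0,"z":-0.6,"wx":0,"wy":0,"wz":0,"claw":-1},{"x":0,"y":0,"z":-0.6,"wx":0,"wy":0,"wz":0,"claw":-1},{"x":0,"y":0,"z":-0.5,"wx":0,"wy":0,"wz":0,"claw":-1},{"x":0,"y":0,"z":0,"wx":0,"wy":0,"wz":0,"claw":-1}]'
python3 -c "
from h import *
plan([(457.8,-86,102,22.5),(457.8,-86,6,22.5)],vmax=.95)"
```

```text
t: 5.58
tcp_pos: [458.6, 77.7, 36.3]
tcp_rot: [0.0, 0.999, -0.044, 0.0]
ft_force: [0.2, 0.2, -0.9]
gripper_width: 0.413
gripper_force: 60.6
t: 6.25
tcp_pos: [461.0, 79.5, 107.8]
tcp_rot: [-0.001, 0.999, -0.043, 0.004]
ft_force: [0.5, -0.1, 0.4]
gripper_width: 1.002
gripper_force: 0.0
yaw 22.5: 5 x w [-0.    -0.015 -0.913] | 4 x s [-0.414  0.948  0.036]
yaw 22.5: 1 x w [0. 0. 0.] | 3 x s [0.  0.  0.8]
```

```bash
python3 -m creep '[{"x":0,"y":0,"z":0,"wx":0,"wy":0,"wz":-0.913,"claw":-1},{"x":0,"y":0,"z":0,"wx":0,"wy":0,"wz":-0.913,"claw":-1},{"x":0,"y":0,"z":0,"wx":0,"wy":0,"wz":-0.913,"claw":-1},{"x":0,"y":0,"z":0,"wx":0,"wy":0,"wz":-0.913,"claw":-1},{"x":0,"y":0,"z":0,"wx":0,"wy":0,"wz":-0.913,"claw":-1}]'
python3 -m creep '[{"x":-0.414,"y":0.948,"z":0.036,"wx":0,"wy":0,"wz":0,"claw":-1},{"x":-0.414,"y":0.948,"z":0.036,"wx":0,"wy":0,"wz":0,"claw":-1},{"x":-0.414,"y":0.948,"z":0.036,"wx":0,"wy":0,"wz":0,"claw":-1},{"x":-0.414,"y":0.948,"z":0.036,"wx":0,"wy":0,"wz":0,"claw":-1},{"x":0,"y":0,"z":0,"wx":0,"wy":0,"wz":0,"claw":-1},{"x":0,"y":0,"z":0,"wx":0,"wy":0,"wz":0,"claw":-1},{"x":0,"y":0,"z":0,"wx":0,"wy":0,"wz":0,"claw":-1}]'
python3 - <<'E'
from h import *
d=cam("wrist"); wpod(d,(457.8,-86),38,rad=55); wpod(d,(457.8,-86),38,rad=40,thr=130)
plan([(457.8,-86,6,22.5)])
E
```

```text
t: 6.67
tcp_pos: [458.0, 78.7, 103.7]
tcp_rot: [0.0, 0.98, 0.197, -0.0]
ft_force: [-0.9, -0.6, -0.0]
gripper_width: 0.999
gripper_force: 0.0
t: 7.25
tcp_pos: [454.9, -86.5, 98.0]
tcp_rot: [-0.0, 0.981, 0.195, -0.0]
ft_force: [0.7, 0.8, 0.1]
gripper_width: 0.994
gripper_force: 0.0
wpod 464.4 -84.7 size 54.0 35.8 ang 22.4 px 257.0 200.0
wpod 464.1 -84.9 size 53.3 35.5 ang 22.6 px 257.0 200.0
yaw 22.5: 1 x w [-0.006 -0.001  0.015] | 4 x s [0.015 0.009 0.576]
```

```bash
python3 -m creep '[{"x":0.1,"y":0.03,"z":0.57,"wx":0,"wy":0,"wz":0,"claw":-1},{"x":0,"y":0,"z":0.57,"wx":0,"wy":0,"wz":0,"claw":-1},{"x":0,"y":0,"z":0.57,"wx":0,"wy":0,"wz":0,"claw":-1},{"x":0,"y":0,"z":0.55,"wx":0,"wy":0,"wz":0,"claw":-1},{"x":0,"y":0,"z":0,"wx":0,"wy":0,"wz":0,"claw":-1}]'
python3 -m creep '[{"x":0,"y":0,"z":0,"wx":0,"wy":0,"wz":0,"claw":1},{"x":0,"y":0,"z":0,"wx":0,"wy":0,"wz":0,"claw":1},{"x":0,"y":0,"z":0,"wx":0,"wy":0,"wz":0,"claw":1},{"x":0,"y":0,"z":0,"wx":0,"wy":0,"wz":0,"claw":1},{"x":0,"y":0,"z":0,"wx":0,"wy":0,"wz":0,"claw":1},{"x":0,"y":0,"z":0,"wx":0,"wy":0,"wz":0,"claw":1},{"x":0,"y":0,"z":0,"wx":0,"wy":0,"wz":0,"claw":1}]' 60
python3 -m creep '[{"x":0,"y":0,"z":-0.8,"wx":0,"wy":0,"wz":0,"claw":1},{"x":0,"y":0,"z":-0.8,"wx":0,"wy":0,"wz":0,"claw":1},{"x":0,"y":0,"z":-0.8,"wx":0,"wy":0,"wz":0,"claw":1},{"x":0,"y":0,"z":0,"wx":0,"wy":0,"wz":0,"claw":1},{"x":0,"y":0,"z":0,"wx":0,"wy":0,"wz":0,"claw":1}]'
python3 - <<'E'
from h import *
plan([(511.7,72.6,102,-4.9)],vmax=.95)
E
```

```text
t: 7.72
tcp_pos: [456.8, -83.9, 4.9]
tcp_rot: [-0.002, 0.98, 0.197, -0.003]
ft_force: [0.0, -0.6, 0.8]
gripper_width: 0.999
gripper_force: 0.0
t: 8.3
tcp_pos: [460.4, -86.4, 9.4]
tcp_rot: [0.0, 0.981, 0.195, 0.001]
ft_force: [-0.9, 0.7, 5.0]
gripper_width: 0.409
gripper_force: 60.6
t: 8.72
tcp_pos: [460.6, -86.8, 106.1]
tcp_rot: [0.001, 0.981, 0.195, 0.002]
ft_force: [-0.1, 0.0, -2.6]
gripper_width: 0.408
gripper_force: 60.8
yaw -4.9: 5 x w [ 0.004 -0.01   0.912] | 5 x s [ 0.186 -0.816  0.02 ]
```

```bash
python3 -m creep '[{"x":0,"y":0,"z":0,"wx":0,"wy":0,"wz":0.912,"claw":1},{"x":0,"y":0,"z":0,"wx":0,"wy":0,"wz":0.912,"claw":1},{"x":0,"y":0,"z":0,"wx":0,"wy":0,"wz":0.912,"claw":1},{"x":0,"y":0,"z":0,"wx":0,"wy":0,"wz":0.912,"claw":1},{"x":0,"y":0,"z":0,"wx":0,"wy":0,"wz":0.912,"claw":1}]'
python3 -m creep '[{"x":0.186,"y":-0.816,"z":0,"wx":0,"wy":0,"wz":0,"claw":1},{"x":0.186,"y":-0.816,"z":0,"wx":0,"wy":0,"wz":0,"claw":1},{"x":0.186,"y":-0.816,"z":0,"wx":0,"wy":0,"wz":0,"claw":1},{"x":0.186,"y":-0.816,"z":0,"wx":0,"wy":0,"wz":0,"claw":1},{"x":0.186,"y":-0.816,"z":0,"wx":0,"wy":0,"wz":0,"claw":1},{"x":0,"y":0,"z":0,"wx":0,"wy":0,"wz":0,"claw":1},{"x":0,"y":0,"z":0,"wx":0,"wy":0,"wz":0,"claw":1},{"x":0,"y":0,"z":0,"wx":0,"wy":0,"wz":0,"claw":1}]'
python3 -c "
from h import *
plan([(511.7,72.6,36,-4.9)])"
```

```text
t: 9.13
tcp_pos: [457.9, -86.4, 102.6]
tcp_rot: [-0.0, 0.999, -0.045, -0.001]
ft_force: [-0.5, 0.1, -2.3]
gripper_width: 0.412
gripper_force: 60.7
t: 9.8
tcp_pos: [508.9, 72.4, 102.6]
tcp_rot: [0.001, 0.999, -0.042, -0.001]
ft_force: [-0.6, 0.1, -2.6]
gripper_width: 0.411
gripper_force: 60.7
yaw -4.9: 1 x w [0.014 0.028 0.008] | 3 x s [ 0.023 -0.003  0.555]
```

```bash
python3 -m creep '[{"x":0.07,"y":0,"z":0.6,"wx":0,"wy":0,"wz":0,"claw":1},{"x":0,"y":0,"z":0.6,"wx":0,"wy":0,"wz":0,"claw":1},{"x":0,"y":0,"z":0.35,"wx":0,"wy":0,"wz":0,"claw":1},{"x":0,"y":0,"z":0.12,"wx":0,"wy":0,"wz":0,"claw":1},{"x":0,"y":0,"z":0,"wx":0,"wy":0,"wz":0,"claw":1},{"x":0,"y":0,"z":0,"wx":0,"wy":0,"wz":0,"claw":1}]'
python3 -m creep '[{"x":0,"y":0,"z":0,"wx":0,"wy":0,"wz":0,"claw":-1},{"x":0,"y":0,"z":0,"wx":0,"wy":0,"wz":0,"claw":-1},{"x":0,"y":0,"z":0,"wx":0,"wy":0,"wz":0,"claw":-1},{"x":0,"y":0,"z":0,"wx":0,"wy":0,"wz":0,"claw":-1},{"x":0,"y":0,"z":-0.6,"wx":0,"wy":0,"wz":0,"claw":-1},{"x":0,"y":0,"z":-0.6,"wx":0,"wy":0,"wz":0,"claw":-1},{"x":0,"y":0,"z":-0.5,"wx":0,"wy":0,"wz":0,"claw":-1},{"x":0,"y":0,"z":0,"wx":0,"wy":0,"wz":0,"claw":-1}]'
python3 -c "
from h import *
plan([(618.7,-77,102,-16)],vmax=.97)"
```

```text
t: 10.3
tcp_pos: [513.0, 71.7, 37.2]
tcp_rot: [0.0, 0.999, -0.043, -0.0]
ft_force: [1.2, 0.1, -1.4]
gripper_width: 0.409
gripper_force: 60.8
t: 10.97
tcp_pos: [515.9, 73.5, 109.2]
tcp_rot: [-0.001, 0.999, -0.042, 0.004]
ft_force: [0.2, 0.6, 1.3]
gripper_width: 0.998
gripper_force: 0.0
yaw -16.0: 2 x w [-0.013 -0.037  0.927] | 4 x s [0.877 0.727 0.045]
```

```bash
python3 -m creep '[{"x":0,"y":0,"z":0,"wx":0,"wy":0,"wz":0.927,"claw":-1},{"x":0,"y":0,"z":0,"wx":0,"wy":0,"wz":0.927,"claw":-1},{"x":0.877,"y":0.727,"z":0.045,"wx":0,"wy":0,"wz":0,"claw":-1},{"x":0.877,"y":0.727,"z":0.045,"wx":0,"wy":0,"wz":0,"claw":-1},{"x":0.877,"y":0.727,"z":0.045,"wx":0,"wy":0,"wz":0,"claw":-1},{"x":0.877,"y":0.727,"z":0.045,"wx":0,"wy":0,"wz":0,"claw":-1},{"x":0,"y":0,"z":0,"wx":0,"wy":0,"wz":0,"claw":-1},{"x":0,"y":0,"z":0,"wx":0,"wy":0,"wz":0,"claw":-1}]'
python3 - <<'E'
from h import *
d=cam("wrist"); wpod(d,(618.7,-77),38,rad=55)
plan([(618.7,-77,8,-16)])
E
```

```text
t: 11.63
tcp_pos: [607.3, -67.9, 97.6]
tcp_rot: [0.001, 0.99, -0.142, -0.0]
ft_force: [-0.6, -0.1, -1.0]
gripper_width: 1.0
gripper_force: 0.0
wpod 624.7 -78.5 size 50.7 35.7 ang -16.4 px 263.0 188.0
yaw -16.0: 1 x w [ 0.001  0.014 -0.015] | 4 x s [0.094 0.05  0.56 ]
```

```bash
python3 -m creep '[{"x":0.43,"y":0.2,"z":0.1,"wx":0,"wy":0,"wz":0,"claw":-1},{"x":0,"y":0,"z":0.6,"wx":0,"wy":0,"wz":0,"claw":-1},{"x":0,"y":0,"z":0.6,"wx":0,"wy":0,"wz":0,"claw":-1},{"x":0,"y":0,"z":0.6,"wx":0,"wy":0,"wz":0,"claw":-1},{"x":0,"y":0,"z":0.3,"wx":0,"wy":0,"wz":0,"claw":-1},{"x":0,"y":0,"z":0,"wx":0,"wy":0,"wz":0,"claw":-1}]'
python3 -m creep '[{"x":0,"y":0,"z":0,"wx":0,"wy":0,"wz":0,"claw":1},{"x":0,"y":0,"z":0,"wx":0,"wy":0,"wz":0,"claw":1},{"x":0,"y":0,"z":0,"wx":0,"wy":0,"wz":0,"claw":1},{"x":0,"y":0,"z":0,"wx":0,"wy":0,"wz":0,"claw":1},{"x":0,"y":0,"z":0,"wx":0,"wy":0,"wz":0,"claw":1},{"x":0,"y":0,"z":0,"wx":0,"wy":0,"wz":0,"claw":1},{"x":0,"y":0,"z":0,"wx":0,"wy":0,"wz":0,"claw":1}]' 60
python3 -m creep '[{"x":0,"y":0,"z":-0.8,"wx":0,"wy":0,"wz":0,"claw":1},{"x":0,"y":0,"z":-0.8,"wx":0,"wy":0,"wz":0,"claw":1},{"x":0,"y":0,"z":-0.8,"wx":0,"wy":0,"wz":0,"claw":1},{"x":0,"y":0,"z":0,"wx":0,"wy":0,"wz":0,"claw":1},{"x":0,"y":0,"z":0,"wx":0,"wy":0,"wz":0,"claw":1}]'
python3 - <<'E'
from h import *
plan([(565.5,68,104,-4.9)],vmax=.97)
E
```

```text
t: 12.18
tcp_pos: [618.4, -74.9, 7.7]
tcp_rot: [-0.0, 0.99, -0.138, -0.003]
ft_force: [-0.2, 0.5, 0.1]
gripper_width: 1.002
gripper_force: 0.0
t: 12.77
tcp_pos: [622.6, -77.2, 12.3]
tcp_rot: [-0.0, 0.99, -0.139, 0.001]
ft_force: [-1.0, 0.4, 6.0]
gripper_width: 0.409
gripper_force: 62.0
t: 13.18
tcp_pos: [622.5, -77.3, 108.8]
tcp_rot: [-0.0, 0.99, -0.139, 0.002]
ft_force: [-0.8, 1.0, -2.2]
gripper_width: 0.412
gripper_force: 61.2
yaw -4.9: 2 x w [-0.002 -0.021 -0.926] | 4 x s [-0.432 -0.874  0.03 ]
```

```bash
python3 -m creep '[{"x":0,"y":0,"z":0,"wx":0,"wy":0,"wz":-0.926,"claw":1},{"x":0,"y":0,"z":0,"wx":0,"wy":0,"wz":-0.926,"claw":1},{"x":-0.432,"y":-0.874,"z":0,"wx":0,"wy":0,"wz":0,"claw":1},{"x":-0.432,"y":-0.874,"z":0,"wx":0,"wy":0,"wz":0,"claw":1},{"x":-0.432,"y":-0.874,"z":0,"wx":0,"wy":0,"wz":0,"claw":1},{"x":-0.432,"y":-0.874,"z":0,"wx":0,"wy":0,"wz":0,"claw":1},{"x":0,"y":0,"z":0,"wx":0,"wy":0,"wz":0,"claw":1},{"x":0,"y":0,"z":0,"wx":0,"wy":0,"wz":0,"claw":1}]'
python3 -m creep '[{"x":0,"y":0,"z":0,"wx":0,"wy":0,"wz":0,"claw":1},{"x":0,"y":0,"z":0,"wx":0,"wy":0,"wz":0,"claw":1}]'
python3 -c "
from h import *
plan([(565.5,68,38,-4.9)])"
```

```text
t: 13.85
tcp_pos: [562.0, 71.3, 105.1]
tcp_rot: [-0.0, 0.999, -0.039, -0.002]
ft_force: [0.8, -1.0, -1.7]
gripper_width: 0.413
gripper_force: 61.1
t: 14.02
tcp_pos: [564.1, 66.3, 105.6]
tcp_rot: [0.001, 0.999, -0.044, -0.001]
ft_force: [-0.1, -1.0, -1.6]
gripper_width: 0.409
gripper_force: 61.1
yaw -4.9: 1 x w [ 0.013  0.013 -0.018] | 3 x s [ 0.01  -0.015  0.564]
```

```bash
python3 -m creep '[{"x":0.04,"y":-0.04,"z":0.6,"wx":0,"wy":0,"wz":0,"claw":1},{"x":0,"y":0,"z":0.6,"wx":0,"wy":0,"wz":0,"claw":1},{"x":0,"y":0,"z":0.35,"wx":0,"wy":0,"wz":0,"claw":1},{"x":0,"y":0,"z":0.16,"wx":0,"wy":0,"wz":0,"claw":1},{"x":0,"y":0,"z":0,"wx":0,"wy":0,"wz":0,"claw":1},{"x":0,"y":0,"z":0,"wx":0,"wy":0,"wz":0,"claw":1}]'
python3 -m creep '[{"x":0,"y":0,"z":0,"wx":0,"wy":0,"wz":0,"claw":-1},{"x":0,"y":0,"z":0,"wx":0,"wy":0,"wz":0,"claw":-1},{"x":0,"y":0,"z":0,"wx":0,"wy":0,"wz":0,"claw":-1},{"x":0,"y":0,"z":0,"wx":0,"wy":0,"wz":0,"claw":-1},{"x":0,"y":0,"z":-0.6,"wx":0,"wy":0,"wz":0,"claw":-1},{"x":0,"y":0,"z":-0.6,"wx":0,"wy":0,"wz":0,"claw":-1},{"x":0,"y":0,"z":-0.5,"wx":0,"wy":0,"wz":0,"claw":-1},{"x":0,"y":0,"z":0,"wx":0,"wy":0,"wz":0,"claw":-1}]'
python3 -c "
from h import *
plan([(619.9,-221.6,102,-31.5)],vmax=.97)"
```

```text
t: 14.52
tcp_pos: [566.7, 68.1, 38.2]
tcp_rot: [0.0, 0.999, -0.044, 0.0]
ft_force: [0.2, -0.0, -1.8]
gripper_width: 0.415
gripper_force: 61.1
t: 15.18
tcp_pos: [569.0, 70.2, 110.4]
tcp_rot: [-0.001, 0.999, -0.043, 0.004]
ft_force: [0.4, 0.1, 0.5]
gripper_width: 0.999
gripper_force: 0.0
yaw -31.5: 5 x w [-0.007 -0.014  0.887] | 6 x s [0.816 0.926 0.035]
```

```bash
python3 -m creep '[{"x":0,"y":0,"z":0,"wx":0,"wy":0,"wz":0.887,"claw":-1},{"x":0,"y":0,"z":0,"wx":0,"wy":0,"wz":0.887,"claw":-1},{"x":0,"y":0,"z":0,"wx":0,"wy":0,"wz":0.887,"claw":-1},{"x":0,"y":0,"z":0,"wx":0,"wy":0,"wz":0.887,"claw":-1},{"x":0,"y":0,"z":0,"wx":0,"wy":0,"wz":0.887,"claw":-1}]'
python3 -m creep '[{"x":0.816,"y":0.926,"z":0.03,"wx":0,"wy":0,"wz":0,"claw":-1},{"x":0.816,"y":0.926,"z":0.03,"wx":0,"wy":0,"wz":0,"claw":-1},{"x":0.816,"y":0.926,"z":0.03,"wx":0,"wy":0,"wz":0,"claw":-1},{"x":0.816,"y":0.926,"z":0.03,"wx":0,"wy":0,"wz":0,"claw":-1},{"x":0.816,"y":0.926,"z":0.03,"wx":0,"wy":0,"wz":0,"claw":-1},{"x":0.816,"y":0.926,"z":0.03,"wx":0,"wy":0,"wz":0,"claw":-1},{"x":0,"y":0,"z":0,"wx":0,"wy":0,"wz":0,"claw":-1},{"x":0,"y":0,"z":0,"wx":0,"wy":0,"wz":0,"claw":-1}]'
python3 -m creep '[{"x":0,"y":0,"z":0,"wx":0,"wy":0,"wz":0,"claw":-1}]'
python3 - <<'E'
from h import *
d=cam("wrist"); wpod(d,(619.9,-221.6),38,rad=55)
plan([(621.5,-222,8,-31.5)])
E
```

```text
t: 15.6
tcp_pos: [565.8, 69.5, 105.7]
tcp_rot: [0.0, 0.962, -0.274, -0.0]
ft_force: [-0.1, 0.9, 0.2]
gripper_width: 1.002
gripper_force: 0.0
t: 16.27
tcp_pos: [608.2, -180.9, 99.3]
tcp_rot: [0.001, 0.962, -0.275, -0.0]
ft_force: [0.1, 1.4, 0.1]
gripper_width: 1.003
gripper_force: 0.0
t: 16.35
tcp_pos: [608.6, -176.1, 99.5]
tcp_rot: [-0.0, 0.962, -0.271, -0.001]
ft_force: [-0.4, -0.1, -0.4]
gripper_width: 0.999
gripper_force: 0.0
wpod 629.8 -222.1 size 69.4 67.4 ang -70.9 px 298.0 162.0
yaw -31.5: 1 x w [-0.007  0.012  0.019] | 4 x s [0.221 0.21  0.573]
```

```bash
python3 -m creep '[{"x":0.44,"y":0.42,"z":0,"wx":0,"wy":0,"wz":0,"claw":-1},{"x":0.44,"y":0.42,"z":0,"wx":0,"wy":0,"wz":0,"claw":-1},{"x":0,"y":0,"z":0,"wx":0,"wy":0,"wz":0,"claw":-1},{"x":0,"y":0,"z":0,"wx":0,"wy":0,"wz":0,"claw":-1},{"x":0,"y":0,"z":0,"wx":0,"wy":0,"wz":0,"claw":-1}]'
python3 - <<'E'
from h import *
d=cam("wrist"); wpod(d,(619.9,-221.6),38,rad=50)
plan([(621.5,-222,8,-31.5)])
E
```

```text
t: 16.82
tcp_pos: [621.6, -221.1, 99.9]
tcp_rot: [-0.001, 0.963, -0.27, -0.0]
ft_force: [0.5, 0.7, 0.0]
gripper_width: 0.998
gripper_force: 0.0
wpod 626.2 -224.7 size 54.1 35.5 ang -31.4 px 258.0 204.0
yaw -31.5: 1 x w [-0.011  0.01   0.032] | 4 x s [0.003 0.006 0.575]
```

```bash
python3 -m creep '[{"x":0.02,"y":0.03,"z":0.5,"wx":0,"wy":0,"wz":0.03,"claw":-1},{"x":0,"y":0,"z":0.6,"wx":0,"wy":0,"wz":0,"claw":-1},{"x":0,"y":0,"z":0.6,"wx":0,"wy":0,"wz":0,"claw":-1},{"x":0,"y":0,"z":0.55,"wx":0,"wy":0,"wz":0,"claw":-1},{"x":0,"y":0,"z":0,"wx":0,"wy":0,"wz":0,"claw":-1}]'
python3 -m creep '[{"x":0,"y":0,"z":0,"wx":0,"wy":0,"wz":0,"claw":1},{"x":0,"y":0,"z":0,"wx":0,"wy":0,"wz":0,"claw":1},{"x":0,"y":0,"z":0,"wx":0,"wy":0,"wz":0,"claw":1},{"x":0,"y":0,"z":0,"wx":0,"wy":0,"wz":0,"claw":1},{"x":0,"y":0,"z":0,"wx":0,"wy":0,"wz":0,"claw":1},{"x":0,"y":0,"z":0,"wx":0,"wy":0,"wz":0,"claw":1},{"x":0,"y":0,"z":0,"wx":0,"wy":0,"wz":0,"claw":1}]' 60
python3 -m creep '[{"x":0,"y":0,"z":-0.8,"wx":0,"wy":0,"wz":0,"claw":1},{"x":0,"y":0,"z":-0.8,"wx":0,"wy":0,"wz":0,"claw":1},{"x":0,"y":0,"z":-0.8,"wx":0,"wy":0,"wz":0,"claw":1},{"x":0,"y":0,"z":0,"wx":0,"wy":0,"wz":0,"claw":1},{"x":0,"y":0,"z":0,"wx":0,"wy":0,"wz":0,"claw":1}]'
python3 - <<'E'
from h import *
plan([(619.3,63.4,104,-4.9)],vmax=.97)
E
```

```text
t: 17.28
tcp_pos: [618.2, -221.8, 5.7]
tcp_rot: [-0.001, 0.962, -0.272, -0.004]
ft_force: [-0.2, 0.5, -0.6]
gripper_width: 1.001
gripper_force: 0.0
t: 17.87
tcp_pos: [623.1, -225.3, 12.2]
tcp_rot: [-0.0, 0.962, -0.273, 0.002]
ft_force: [-0.4, 1.1, 6.0]
gripper_width: 0.41
gripper_force: 62.0
t: 18.28
tcp_pos: [622.7, -225.7, 108.6]
tcp_rot: [0.0, 0.962, -0.273, 0.002]
ft_force: [0.1, 0.6, -2.3]
gripper_width: 0.408
gripper_force: 61.2
yaw -4.9: 5 x w [ 0.    -0.009 -0.893] | 8 x s [-0.088 -0.899  0.015]
```

```bash
python3 -m creep '[{"x":0,"y":0,"z":0,"wx":0,"wy":0,"wz":-0.893,"claw":1},{"x":0,"y":0,"z":0,"wx":0,"wy":0,"wz":-0.893,"claw":1},{"x":0,"y":0,"z":0,"wx":0,"wy":0,"wz":-0.893,"claw":1},{"x":0,"y":0,"z":0,"wx":0,"wy":0,"wz":-0.893,"claw":1},{"x":0,"y":0,"z":0,"wx":0,"wy":0,"wz":-0.893,"claw":1}]'
python3 -m creep '[{"x":-0.088,"y":-0.899,"z":0,"wx":0,"wy":0,"wz":0,"claw":1},{"x":-0.088,"y":-0.899,"z":0,"wx":0,"wy":0,"wz":0,"claw":1},{"x":-0.088,"y":-0.899,"z":0,"wx":0,"wy":0,"wz":0,"claw":1},{"x":-0.088,"y":-0.899,"z":0,"wx":0,"wy":0,"wz":0,"claw":1},{"x":-0.088,"y":-0.899,"z":0,"wx":0,"wy":0,"wz":0,"claw":1},{"x":-0.088,"y":-0.899,"z":0,"wx":0,"wy":0,"wz":0,"claw":1},{"x":-0.088,"y":-0.899,"z":0,"wx":0,"wy":0,"wz":0,"claw":1},{"x":-0.088,"y":-0.899,"z":0,"wx":0,"wy":0,"wz":0,"claw":1}]'
python3 -m creep '[{"x":0,"y":0,"z":0,"wx":0,"wy":0,"wz":0,"claw":1},{"x":0,"y":0,"z":0,"wx":0,"wy":0,"wz":0,"claw":1},{"x":0,"y":0,"z":0,"wx":0,"wy":0,"wz":0,"claw":1}]'
python3 -c "
from h import *
plan([(619.3,63.4,38,-4.9)])"
```

```text
t: 18.7
tcp_pos: [620.0, -224.7, 104.0]
tcp_rot: [-0.0, 0.999, -0.04, -0.002]
ft_force: [-0.6, -0.4, -0.6]
gripper_width: 0.407
gripper_force: 61.2
t: 19.37
tcp_pos: [616.2, 65.2, 104.3]
tcp_rot: [0.0, 0.999, -0.043, -0.002]
ft_force: [0.8, -1.1, -1.2]
gripper_width: 0.406
gripper_force: 61.1
t: 19.62
tcp_pos: [616.8, 63.3, 104.6]
tcp_rot: [0.001, 0.999, -0.042, -0.001]
ft_force: [-0.6, -0.0, -0.8]
gripper_width: 0.41
gripper_force: 61.1
yaw -4.9: 1 x w [0.014 0.026 0.007] | 3 x s [ 0.02  -0.002  0.555]
```

```bash
python3 -m creep '[{"x":0.06,"y":0,"z":0.6,"wx":0,"wy":0,"wz":0,"claw":1},{"x":0,"y":0,"z":0.6,"wx":0,"wy":0,"wz":0,"claw":1},{"x":0,"y":0,"z":0.35,"wx":0,"wy":0,"wz":0,"claw":1},{"x":0,"y":0,"z":0.12,"wx":0,"wy":0,"wz":0,"claw":1},{"x":0,"y":0,"z":0,"wx":0,"wy":0,"wz":0,"claw":1},{"x":0,"y":0,"z":0,"wx":0,"wy":0,"wz":0,"claw":1}]'
python3 -m creep '[{"x":0,"y":0,"z":0,"wx":0,"wy":0,"wz":0,"claw":-1},{"x":0,"y":0,"z":0,"wx":0,"wy":0,"wz":0,"claw":-1},{"x":0,"y":0,"z":0,"wx":0,"wy":0,"wz":0,"claw":-1},{"x":0,"y":0,"z":0,"wx":0,"wy":0,"wz":0,"claw":-1},{"x":0,"y":0,"z":-0.8,"wx":0,"wy":0,"wz":0,"claw":-1},{"x":0,"y":0,"z":-0.9,"wx":0,"wy":0,"wz":0,"claw":-1},{"x":0,"y":0,"z":-0.9,"wx":0,"wy":0,"wz":0,"claw":-1},{"x":0,"y":0,"z":-0.9,"wx":0,"wy":0,"wz":0,"claw":-1}]'
python3 -m creep '[{"x":-0.9,"y":0,"z":0,"wx":0,"wy":0,"wz":0,"claw":-1},{"x":-0.9,"y":0,"z":0,"wx":0,"wy":0,"wz":0,"claw":-1},{"x":-0.9,"y":0,"z":0,"wx":0,"wy":0,"wz":0,"claw":-1},{"x":0,"y":0,"z":0,"wx":0,"wy":0,"wz":0,"claw":-1},{"x":0,"y":0,"z":0,"wx":0,"wy":0,"wz":0,"claw":-1},{"x":0,"y":0,"z":0,"wx":0,"wy":0,"wz":0,"claw":-1}]'
python3 - <<'E'
from h import *
a=cam("side")["color"][150:384,120:420]; b=cam("wrist")["color"]
cv2.imwrite("pics/c1.png",np.hstack([cv2.resize(a,(400,312)),cv2.resize(b,(400,312))])[:,:,::-1])
plan([(523,362.1,150,-5)],vmax=.95)
E
```

```text
t: 20.12
tcp_pos: [620.3, 61.7, 38.9]
tcp_rot: [0.001, 0.999, -0.044, -0.0]
ft_force: [-0.5, 0.1, -1.8]
gripper_width: 0.407
gripper_force: 61.1
t: 20.78
tcp_pos: [620.0, 63.8, 180.9]
tcp_rot: [-0.0, 0.999, -0.042, -0.0]
ft_force: [0.1, 0.4, 0.1]
gripper_width: 1.002
gripper_force: 0.0
t: 21.28
tcp_pos: [513.6, 72.9, 180.0]
tcp_rot: [-0.0, 0.999, -0.043, 0.001]
ft_force: [-0.1, -0.4, 0.3]
gripper_width: 1.002
gripper_force: 0.0
yaw -5.0: 1 x w [-0.005 -0.015  0.014] | 8 x s [-0.051 -0.903  0.093]
```

View pics/c1.png

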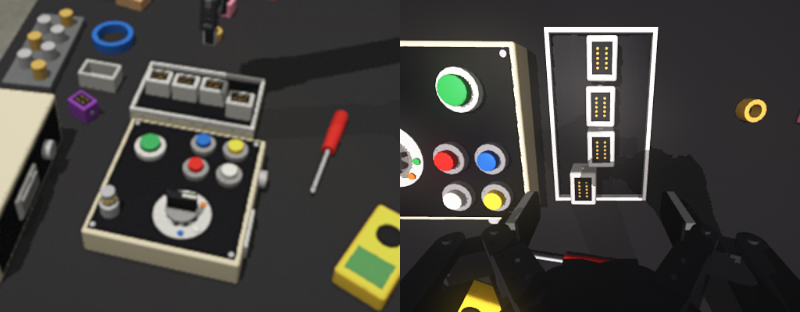

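All four pods are in the tray, but the first one has been knocked, at (583,187) in the right half. Measure it, and read the dial and dots from near.

```bash
python3 - <<'E'
from h import *
d=cam("wrist"); im=d["color"]
k=cv2.resize(im[190:260,200:290],None,fx=6,fy=6,interpolation=cv2.INTER_CUBIC); cv2.imwrite("pics/c2.png",k[:,:,::-1])
for e in [(457.9,77),(511.7,72.6),(565.5,68),(619.3,63.4)]:
    print(proj(d,(*e,63)).round(1))
for u,v in[(-110,65),(-110,-65),(110,65),(110,-65)]: print("corner",proj(d,(*tloc(*TRAY,u,v),35)).round(1))
E
```

```text
[256.7 234. ]
[256.5 186.1]
[256.5 132.3]
[256.4  71.2]
corner [202.9 245. ]
corner [310.1 244.9]
corner [189.2  42.2]
corner [323.6  42.1]
```

View pics/c2.png

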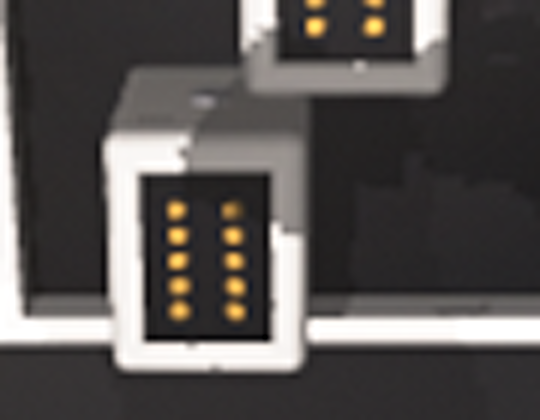

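The knocked pod lies flat about 24 mm left of the tray centreline, well inside the limits. On to the dial.

```bash
python3 -m creep '[{"x":-0.05,"y":-0.903,"z":0,"wx":0,"wy":0,"wz":0,"claw":-1},{"x":-0.05,"y":-0.903,"z":0,"wx":0,"wy":0,"wz":0,"claw":-1},{"x":-0.05,"y":-0.903,"z":0,"wx":0,"wy":0,"wz":0,"claw":-1},{"x":-0.05,"y":-0.903,"z":0,"wx":0,"wy":0,"wz":0,"claw":-1},{"x":-0.05,"y":-0.903,"z":0,"wx":0,"wy":0,"wz":0,"claw":-1},{"x":-0.05,"y":-0.903,"z":0,"wx":0,"wy":0,"wz":0,"claw":-1},{"x":-0.05,"y":-0.903,"z":0,"wx":0,"wy":0,"wz":0,"claw":-1},{"x":-0.05,"y":-0.903,"z":0,"wx":0,"wy":0,"wz":0,"claw":-1}]'
python3 -m creep '[{"x":0,"y":0,"z":0,"wx":0,"wy":0,"wz":0,"claw":-1},{"x":0,"y":0,"z":0,"wx":0,"wy":0,"wz":0,"claw":-1},{"x":0,"y":0,"z":0,"wx":0,"wy":0,"wz":0,"claw":-1},{"x":0,"y":0,"z":0,"wx":0,"wy":0,"wz":0,"claw":-1}]'
python3 - <<'E'
from h import *
d=cam("wrist"); im=d["color"]; cv2.imwrite("pics/d1.png",cv2.resize(im[130:280,150:350],None,fx=4,fy=4,interpolation=cv2.INTER_CUBIC)[:,:,::-1])
print(proj(d,(523,362,52)),proj(d,(523,362,90)))
hsv=cv2.cvtColor(im,cv2.COLOR_RGB2HSV)
np.save("d1.npy",im); import pickle; pickle.dump(d,open("d1.pkl","wb"))
E
```

```text
t: 22.1
tcp_pos: [522.2, 364.2, 178.8]
tcp_rot: [-0.0, 0.999, -0.043, -0.0]
ft_force: [0.3, 0.0, 0.4]
gripper_width: 1.002
gripper_force: 0.0
t: 22.43
tcp_pos: [522.3, 360.5, 178.8]
tcp_rot: [0.001, 0.999, -0.044, -0.0]
ft_force: [-0.4, -0.3, 0.1]
gripper_width: 1.001
gripper_force: 0.0
[254.37049199 180.37271513] [254.20329875 191.6278337 ]
```

View pics/d1.png

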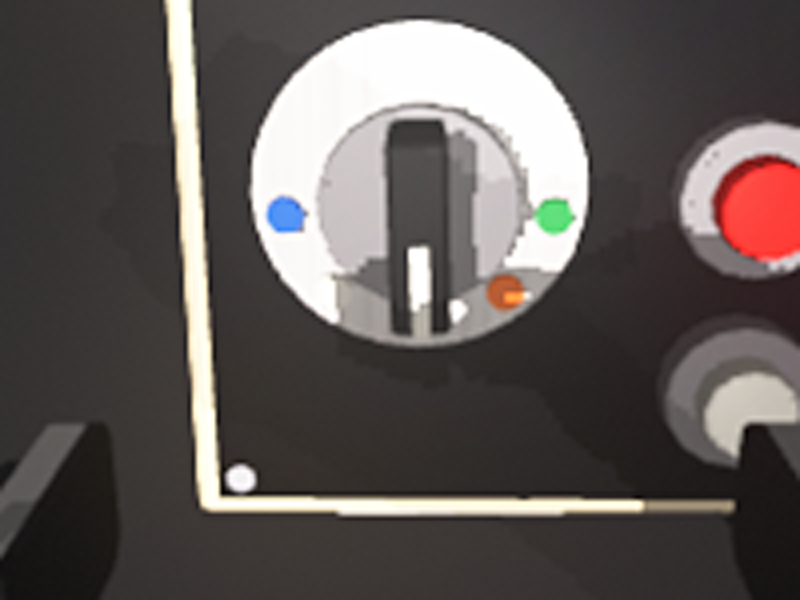

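The dial ring is centred at (419,183) in the crop, with the bar vertical in the image (square to the tool) and its pointer end down. The green dot is right at (555,216) and blue left at (286,215). Next I need the bar-top height from the side view.

```bash
python3 - <<'E'
from h import *
import pickle
d=pickle.load(open("d1.pkl","rb")); f=lambda u,v:(u/4+150,v/4+130)
print("cam",(-d["R"].T@d["tvec"]).round(0),"axis",d["R"][2].round(2))
for z in(50,53): print(z,"ring",bp(d,*f(419,183),z).round(1),"green",bp(d,*f(555,216),z).round(1),"blue",bp(d,*f(286,215),z).round(1), "ring dia",np.linalg.norm(bp(d,*f(251,186),z)-bp(d,*f(589,186),z)).round(1))
g=bp(d,*f(555,216),52);b=bp(d,*f(286,215),52);print("dot sep",np.linalg.norm(g-b))
for z in (80,90,100): print(z,"bar len",np.linalg.norm(bp(d,*f(417,148),z)-bp(d,*f(420,333),z)),"full",np.linalg.norm(bp(d,*f(417,120),z)-bp(d,*f(420,333),z)),"w",np.linalg.norm(bp(d,*f(388,148),z)-bp(d,*f(447,148),z)),"mid",(bp(d,*f(417,148),z)+bp(d,*f(420,333),z))/2)
s=cam("side"); c=bp(d,*f(419,183),52)
for z in (70,80,90,100): print(z,proj(s,(*c,z)).round(1))
im=s["color"]; cv2.imwrite("pics/s2.png",cv2.resize(im[275:345,220:300],None,fx=8,fy=8,interpolation=cv2.INTER_CUBIC)[:,:,::-1])
E
```

```text
cam [598. 354. 321.] axis [-0.3   0.02 -0.95]
50 ring [527.4 361.2] green [515.2 326. ] blue [521.8 397.2] ring dia 89.2
53 ring [528.2 361.1] green [516.1 326.3] blue [522.7 396.8] ring dia 88.2
dot sep 71.05481054827403
80 bar len 46.36986034692888 full 52.96075202448922 w 13.692417455877695 mid [520.57319369 361.8518638 ]
90 bar len 44.447045581988505 full 50.764633356174684 w 13.124635231499452 mid [523.80080587 361.53091656]
100 bar len 42.52423081704824 full 48.56851468786016 w 12.556853007121209 mid [527.02841805 361.20996931]
70 [255.3 304.1]
80 [255.2 300.9]
90 [255.1 297.7]
100 [255.1 294.5]
```

View pics/s2.png

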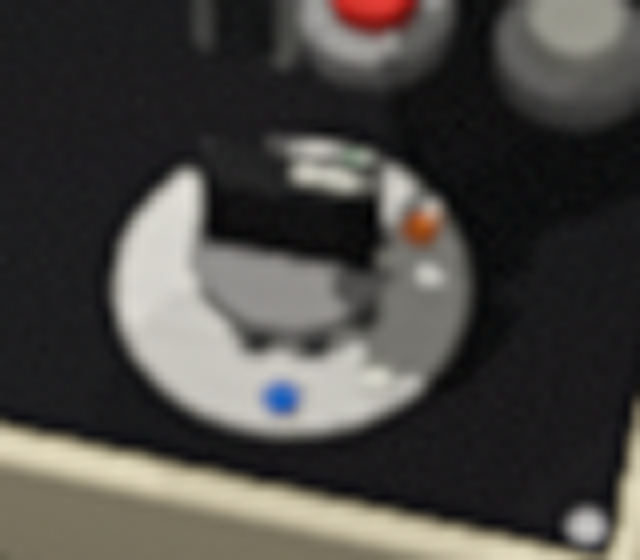

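```bash
python3 - <<'E'
from h import *
s=cam("side")
ax=np.array([525,361.2]); n=np.array([np.sin(np.radians(5)),np.cos(np.radians(5))])
for off in(7,0,-7):
    print(off,[(z,(8*(proj(s,(*(ax+off*n),z))-[220,275])+3.5).round(0).tolist()) for z in(55,60,65,80,85,90,95)])
k=s["color"][275:345,220:300].astype(int).sum(2)//3
print(k[14:36,26:46])
E
```

```text
7 [(55, [291.0, 297.0]), (60, [291.0, 285.0]), (65, [290.0, 273.0]), (80, [290.0, 235.0]), (85, [290.0, 222.0]), (90, [289.0, 209.0]), (95, [289.0, 196.0])]
0 [(55, [298.0, 275.0]), (60, [298.0, 263.0]), (65, [297.0, 251.0]), (80, [297.0, 213.0]), (85, [297.0, 200.0]), (90, [296.0, 187.0]), (95, [296.0, 174.0])]
-7 [(55, [304.0, 253.0]), (60, [304.0, 241.0]), (65, [304.0, 229.0]), (80, [304.0, 191.0]), (85, [304.0, 178.0]), (90, [303.0, 165.0]), (95, [303.0, 152.0])]
[[ 27  25  28  28  27  29  28  27  28  27  27  28  26  25  28  26  26  27
   26  26]
 [ 27  29  29  28  28  29  28  27  26  24  25  24  25  25  22  24  22  24
   26  23]
 [ 30  29  26  30  27  26  28  35  40  40  40  40  37  33  25  22  22  20
   22  23]
 [ 39  35  32  31  29  27  34  57  71  78  92 105 116 116 107  91  66  45
   30  23]
 [ 40  37  34  34  32  31  36  55  74  95 132 156 174 183 176 156 129 102
   87  81]
 [ 36  36  37  36  35  33  36  42  54  72 109 137 155 161 155 143 133 126
  137 138]
 [ 34  36  35  36  35  36  34  35  34  47  97 146 162 149 133 128 120 110
  115 116]
 [ 31  34  37  38  35  35  36  35
[... 542 characters left out ...]
  16  15
   15  11]
 [ 17   7  13  15  15  15  16  18  16  15  18  19  19  17  18  18  12  12
   10   9]
 [ 35  22  15  13  14  12  12  14  16  17  15  17  19  17  17  16  17  14
   10   9]
 [ 85  72  65  54  46  41  27  20  13  13  14  13  15  12  17  14  16  14
    7   7]
 [127 126 124 113 103  93  78  67  62  53  40  28  19  13  11  14  13  11
   10   9]
 [143 143 143 139 136 131 127 126 122 113  94  78  71  65  56  47  36  22
   14  12]
 [144 145 144 144 144 145 143 144 143 139 132 127 126 123 115 103  81  53
   36  27]
 [141 143 144 144 144 144 144 144 144 144 144 143 144 144 141 131 105  77
   65  60]
 [136 142 143 143 143 143 143 143 143 144 144 144 145 147 143 128  98  81
   77  76]]
```

```bash
python3 - <<'E'
from h import *
import pickle
d=pickle.load(open("d1.pkl","rb")); f=lambda u,v:(u/4+150,v/4+130)
v=bp(d,*f(417,148),90)-bp(d,*f(420,333),90); print("bar ang",np.degrees(np.arctan2(v[1],v[0])))
s=arm.state(); print(s["q"].round(2),yaw(s)); plan([(525,361.2,100,-5),(525,361.2,82,-5)])
E
```

```text
bar ang -4.251248787701152
[-0.44  0.47 -0.32  1.68  0.17  1.02 -2.48] -5.0127692907216055
yaw -5.0: 1 x w [ 0.006 -0.003 -0.002] | 3 x s [ 0.024 -0.006  0.661]
yaw -5.0: 1 x w [0. 0. 0.] | 1 x s [0.   0.   0.45]
```

```bash
python3 -m creep '[{"x":0.07,"y":-0.02,"z":0.5,"wx":0,"wy":0,"wz":-0.1,"claw":0.1},{"x":0,"y":0,"z":0.5,"wx":0,"wy":0,"wz":0,"claw":0.1},{"x":0,"y":0,"z":0.5,"wx":0,"wy":0,"wz":0,"claw":0.1},{"x":0,"y":0,"z":0.45,"wx":0,"wy":0,"wz":0,"claw":0.1},{"x":0,"y":0,"z":0,"wx":0,"wy":0,"wz":0,"claw":0.1},{"x":0,"y":0,"z":0,"wx":0,"wy":0,"wz":0,"claw":0.1},{"x":0,"y":0,"z":0,"wx":0,"wy":0,"wz":0,"claw":0.1}]' 20
python3 -m creep '[{"x":0,"y":0,"z":0.15,"wx":0,"wy":0,"wz":0,"claw":0.1},{"x":0,"y":0,"z":0.1,"wx":0,"wy":0,"wz":0,"claw":0.1},{"x":0,"y":0,"z":0.1,"wx":0,"wy":0,"wz":0,"claw":0.1},{"x":0,"y":0,"z":0,"wx":0,"wy":0,"wz":0,"claw":0.1},{"x":0,"y":0,"z":0,"wx":0,"wy":0,"wz":0,"claw":0.1},{"x":0,"y":0,"z":0,"wx":0,"wy":0,"wz":0,"claw":0.1}]'
python3 - <<'E'
from h import *
d=cam("wrist"); s=cam("side")
a=cv2.resize(d["color"][130:330,150:350],(400,400),interpolation=cv2.INTER_CUBIC);b=cv2.resize(s["color"][245:345,210:310],(400,400),interpolation=cv2.INTER_CUBIC)
cv2.imwrite("pics/d3.png",np.hstack([a,b])[:,:,::-1])
E
```

```text
t: 23.17
tcp_pos: [525.0, 362.9, 102.5]
tcp_rot: [-0.001, 0.999, -0.038, 0.001]
ft_force: [-0.1, -0.2, 0.5]
gripper_width: 0.45
gripper_force: 0.0
t: 23.67
tcp_pos: [524.3, 362.9, 87.4]
tcp_rot: [-0.0, 0.999, -0.037, 0.0]
ft_force: [-0.2, 0.1, -1.0]
gripper_width: 0.449
gripper_force: 0.0
```

View pics/d3.png

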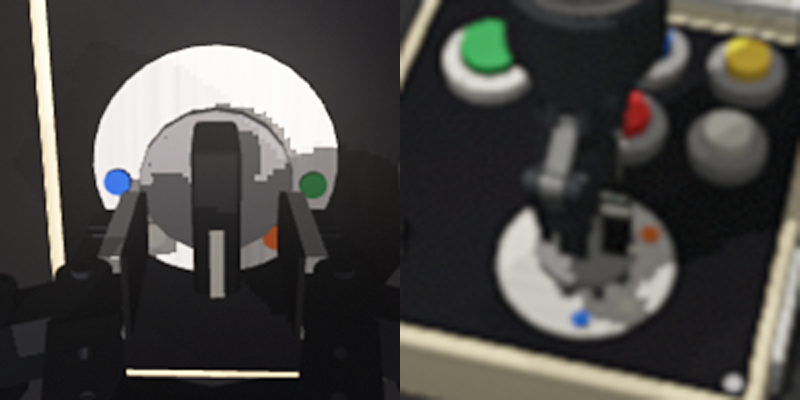

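The fingers straddle the bar and are well centred (bar at 216, fingers at 125 and 305). Feel downward for the disc.

```bash
python3 -m creep '[{"x":0,"y":0,"z":0.15,"wx":0,"wy":0,"wz":0,"claw":0.1},{"x":0,"y":0,"z":0.1,"wx":0,"wy":0,"wz":0,"claw":0.1},{"x":0,"y":0,"z":0,"wx":0,"wy":0,"wz":0,"claw":0.1},{"x":0,"y":0,"z":0,"wx":0,"wy":0,"wz":0,"claw":0.1}]'|sed -n '2p;4p'
python3 -m creep '[{"x":0,"y":0,"z":0.08,"wx":0,"wy":0,"wz":0,"claw":0.1},{"x":0,"y":0,"z":0,"wx":0,"wy":0,"wz":0,"claw":0.1},{"x":0,"y":0,"z":0,"wx":0,"wy":0,"wz":0,"claw":0.1}]'|sed -n '2p;4p'
python3 -m creep '[{"x":0,"y":0,"z":0.08,"wx":0,"wy":0,"wz":0,"claw":0.1},{"x":0,"y":0,"z":0,"wx":0,"wy":0,"wz":0,"claw":0.1},{"x":0,"y":0,"z":0,"wx":0,"wy":0,"wz":0,"claw":0.1}]'|sed -n '2p;4p'

```

```text
tcp_pos: [523.9, 362.5, 76.7]
ft_force: [0.6, -0.2, -0.1]
tcp_pos: [524.2, 362.7, 73.9]
ft_force: [-0.9, -0.3, 0.4]
tcp_pos: [524.1, 362.6, 70.7]
ft_force: [0.5, -0.1, -0.3]
```

```bash
python3 -m creep '[{"x":0,"y":0,"z":0.03,"wx":0,"wy":0,"wz":0,"claw":1},{"x":0,"y":0,"z":0,"wx":0,"wy":0,"wz":0,"claw":1},{"x":0,"y":0,"z":0,"wx":0,"wy":0,"wz":0,"claw":1},{"x":0,"y":0,"z":0,"wx":0,"wy":0,"wz":0,"claw":1},{"x":0,"y":0,"z":0,"wx":0,"wy":0,"wz":0,"claw":1},{"x":0,"y":0,"z":0,"wx":0,"wy":0,"wz":0,"claw":1}]' 60
python3 - <<'E'
from h import *
s=cam("side"); d=cam("wrist")
b=cv2.resize(s["color"][265:345,220:300],(400,400),interpolation=cv2.INTER_CUBIC)
a=cv2.resize(d["color"][130:330,150:350],(400,400),interpolation=cv2.INTER_CUBIC)
cv2.imwrite("pics/d4.png",np.hstack([a,b])[:,:,::-1])
E
```

```text
t: 25.1
tcp_pos: [524.1, 362.1, 69.8]
tcp_rot: [0.001, 0.999, -0.037, -0.0]
ft_force: [-1.3, -3.9, 3.4]
gripper_width: 0.152
gripper_force: 59.0
```

View pics/d4.png

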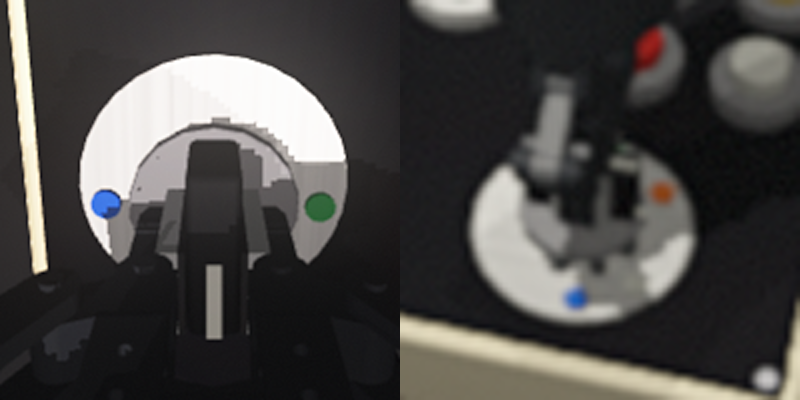

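Gripped, with the opening matching the 14 mm bar. Pull up about 9 mm.

```bash
python3 -m creep '[{"x":0,"y":0,"z":-0.08,"wx":0,"wy":0,"wz":0,"claw":1},{"x":0,"y":0,"z":-0.08,"wx":0,"wy":0,"wz":0,"claw":1},{"x":0,"y":0,"z":-0.065,"wx":0,"wy":0,"wz":0,"claw":1},{"x":0,"y":0,"z":0,"wx":0,"wy":0,"wz":0,"claw":1},{"x":0,"y":0,"z":0,"wx":0,"wy":0,"wz":0,"claw":1},{"x":0,"y":0,"z":0,"wx":0,"wy":0,"wz":0,"claw":1}]'
python3 -c "
from h import *
print(yaw())"
```

```text
t: 25.7
tcp_pos: [524.1, 362.1, 78.7]
tcp_rot: [0.001, 0.999, -0.037, -0.0]
ft_force: [-2.2, -4.3, 0.9]
gripper_width: 0.149
gripper_force: 58.9
-4.295508679226536
```

```bash
python3 -m creep '[{"x":0,"y":0,"z":0,"wx":0,"wy":0,"wz":-0.955,"claw":1},{"x":0,"y":0,"z":0,"wx":0,"wy":0,"wz":-0.955,"claw":1},{"x":0,"y":0,"z":0,"wx":0,"wy":0,"wz":-0.955,"claw":1},{"x":0,"y":0,"z":0,"wx":0,"wy":0,"wz":-0.955,"claw":1},{"x":0,"y":0,"z":0,"wx":0,"wy":0,"wz":-0.955,"claw":1},{"x":0,"y":0,"z":0,"wx":0,"wy":0,"wz":-0.955,"claw":1},{"x":0,"y":0,"z":0,"wx":0,"wy":0,"wz":-0.955,"claw":1}]'
python3 -m creep '[{"x":0,"y":0,"z":0,"wx":0,"wy":0,"wz":-0.955,"claw":1},{"x":0,"y":0,"z":0,"wx":0,"wy":0,"wz":-0.955,"claw":1},{"x":0,"y":0,"z":0,"wx":0,"wy":0,"wz":-0.955,"claw":1},{"x":0,"y":0,"z":0,"wx":0,"wy":0,"wz":-0.955,"claw":1},{"x":0,"y":0,"z":0,"wx":0,"wy":0,"wz":-0.955,"claw":1},{"x":0,"y":0,"z":0,"wx":0,"wy":0,"wz":-0.955,"claw":1},{"x":0,"y":0,"z":0,"wx":0,"wy":0,"wz":-0.955,"claw":1},{"x":0,"y":0,"z":0,"wx":0,"wy":0,"wz":0,"claw":1}]'
python3 -m creep '[{"x":0,"y":0,"z":0,"wx":0,"wy":0,"wz":0,"claw":1},{"x":0,"y":0,"z":0,"wx":0,"wy":0,"wz":0,"claw":1}]'
python3 - <<'E'
from h import *
print(yaw(),arm.state()["moment"])
E
```

```text
t: 26.28
tcp_pos: [524.4, 360.9, 78.6]
tcp_rot: [0.001, 0.951, 0.309, -0.001]
ft_force: [-1.5, -7.6, 1.1]
gripper_width: 0.151
gripper_force: 59.1
t: 26.95
tcp_pos: [525.4, 360.1, 78.4]
tcp_rot: [0.002, 0.788, 0.616, -0.001]
ft_force: [0.8, -7.0, 1.3]
gripper_width: 0.152
gripper_force: 59.1
t: 27.12
tcp_pos: [525.4, 360.1, 78.4]
tcp_rot: [0.002, 0.789, 0.614, -0.001]
ft_force: [0.2, -6.9, 1.0]
gripper_width: 0.154
gripper_force: 59.0
75.81411788350401 [-1.5695146  -0.04412146  0.02050276]
```

Yaw is 75.8°, matching the green-dot direction I computed. Push in.

```bash
python3 -m creep '[{"x":0,"y":0,"z":0.08,"wx":0,"wy":0,"wz":0,"claw":1},{"x":0,"y":0,"z":0.08,"wx":0,"wy":0,"wz":0,"claw":1},{"x":0,"y":0,"z":0.07,"wx":0,"wy":0,"wz":0,"claw":1},{"x":0,"y":0,"z":0.03,"wx":0,"wy":0,"wz":0,"claw":1},{"x":0,"y":0,"z":0,"wx":0,"wy":0,"wz":0,"claw":1},{"x":0,"y":0,"z":0,"wx":0,"wy":0,"wz":0,"claw":1}]'
python3 -c "
from h import *
print(yaw())"
```

```text
t: 27.62
tcp_pos: [525.4, 360.2, 69.7]
tcp_rot: [0.002, 0.789, 0.614, -0.001]
ft_force: [-2.1, -9.5, 9.9]
gripper_width: 0.152
gripper_force: 60.5
75.8132339545225
```

```bash
python3 -m creep '[{"x":0,"y":0,"z":-0.03,"wx":0,"wy":0,"wz":0,"claw":0.1},{"x":0,"y":0,"z":0,"wx":0,"wy":0,"wz":0,"claw":0.1},{"x":0,"y":0,"z":0,"wx":0,"wy":0,"wz":0,"claw":0.1},{"x":0,"y":0,"z":0,"wx":0,"wy":0,"wz":0,"claw":0.1},{"x":0,"y":0,"z":-0.4,"wx":0,"wy":0,"wz":0,"claw":0.1},{"x":0,"y":0,"z":-0.7,"wx":0,"wy":0,"wz":0,"claw":0.1},{"x":0,"y":0,"z":-0.9,"wx":0,"wy":0,"wz":0.955,"claw":0.1},{"x":0,"y":0,"z":0,"wx":0,"wy":0,"wz":0.955,"claw":1}]'
python3 -m creep '[{"x":0,"y":0,"z":-0.3,"wx":0,"wy":0,"wz":0.955,"claw":1},{"x":0,"y":0,"z":0,"wx":0,"wy":0,"wz":0.955,"claw":1},{"x":0,"y":0,"z":0,"wx":0,"wy":0,"wz":0.955,"claw":1},{"x":0,"y":0,"z":0,"wx":0,"wy":0,"wz":0.955,"claw":1},{"x":0,"y":0,"z":0,"wx":0,"wy":0,"wz":0.955,"claw":1},{"x":0,"y":0,"z":0,"wx":0,"wy":0,"wz":0.955,"claw":1},{"x":0,"y":0,"z":0,"wx":0,"wy":0,"wz":0.955,"claw":1}]'
python3 -m creep '[{"x":0,"y":0,"z":0,"wx":0,"wy":0,"wz":0.955,"claw":1},{"x":0,"y":0,"z":0,"wx":0,"wy":0,"wz":0.955,"claw":1},{"x":0,"y":0,"z":0,"wx":0,"wy":0,"wz":0.955,"claw":1},{"x":0,"y":0,"z":0,"wx":0,"wy":0,"wz":0.955,"claw":1},{"x":0,"y":0,"z":0,"wx":0,"wy":0,"wz":0.955,"claw":1},{"x":0,"y":0,"z":0,"wx":0,"wy":0,"wz":0,"claw":1},{"x":0,"y":0,"z":0,"wx":0,"wy":0,"wz":0,"claw":1},{"x":0,"y":0,"z":0,"wx":0,"wy":0,"wz":0,"claw":1}]'
python3 - <<'E'
from h import *
d=cam("wrist"); im=d["color"]
cv2.imwrite("pics/d5.png",im[:,:,::-1])
hsv=cv2.cvtColor(im,cv2.COLOR_RGB2HSV)
for n,lo,hi,e in [("blue",(100,140,60),(120,255,255),(511,219)),("yellow",(22,140,60),(35,255,255),(456,224)),("green",(50,120,50),(80,255,255),(598,238)),("red",(0,150,60),(6,255,255),(516,274)),("gdot",(50,120,40),(80,255,255),(516,326))]:
    m=cv2.inRange(hsv,lo,hi); z=52 if n=="gdot" else 68; u,v=proj(d,(*e,z)); k=np.zeros_like(m); cv2.circle(k,(int(u),int(v)),40 if z>60 else 12,255,-1)
    cs,_=cv2.findContours(m&k,cv2.RETR_EXTERNAL,cv2.CHAIN_APPROX_NONE)
    if cs:
        (x,y),r=cv2.minEnclosingCircle(np.array([bp(d,*p[0],z) for p in max(cs,key=cv2.contourArea)],np.float32)); print(n,round(x,1),round(y,1),round(r,1))
plan([(511,219.5,100,-5)],vmax=.97)
E
```

```text
t: 28.28
tcp_pos: [526.7, 367.0, 156.4]
tcp_rot: [-0.001, 0.847, 0.532, 0.006]
ft_force: [0.9, 1.0, 1.6]
gripper_width: 0.321
gripper_force: 0.0
t: 28.87
tcp_pos: [524.0, 363.7, 161.4]
tcp_rot: [-0.001, 0.978, 0.209, 0.0]
ft_force: [-0.0, -0.2, 0.2]
gripper_width: -0.002
gripper_force: 0.0
t: 29.53
tcp_pos: [524.0, 363.3, 161.4]
tcp_rot: [-0.0, 0.999, -0.036, 0.0]
ft_force: [0.2, 1.2, 0.1]
gripper_width: 0.005
gripper_force: 0.0
blue 513.7 221.1 14.9
yellow 456.5 223.9 11.9
green 600.1 239.9 18.9
red 517.8 276.1 14.3
gdot 516.1 326.6 4.6
yaw -5.0: 1 x w [-0.003  0.     0.14 ] | 4 x s [-0.003  0.901  0.384]
```

View pics/d5.png

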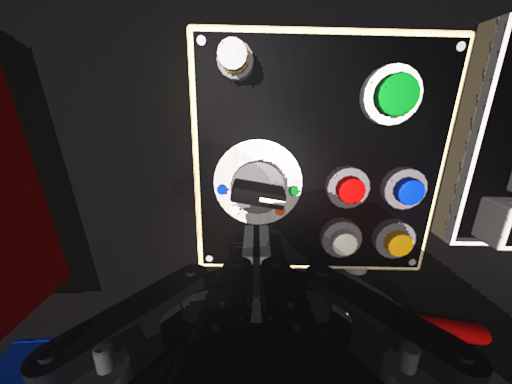

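The dial points at the green dot (294,190), and its apparent offset is parallax. The keys match my estimates, so go above blue.

```bash
python3 -m creep '[{"x":0,"y":0.901,"z":0.3,"wx":0,"wy":0,"wz":0.14,"claw":1},{"x":0,"y":0.901,"z":0.4,"wx":0,"wy":0,"wz":0,"claw":1},{"x":0,"y":0.901,"z":0.4,"wx":0,"wy":0,"wz":0,"claw":1},{"x":0,"y":0.88,"z":0.4,"wx":0,"wy":0,"wz":0,"claw":1},{"x":0,"y":0,"z":0,"wx":0,"wy":0,"wz":0,"claw":1},{"x":0,"y":0,"z":0,"wx":0,"wy":0,"wz":0,"claw":1},{"x":0,"y":0,"z":0,"wx":0,"wy":0,"wz":0,"claw":1},{"x":0,"y":0,"z":0,"wx":0,"wy":0,"wz":0,"claw":1}]'
python3 - <<'E'
from h import *
plan([(511.5,220.3,80,-5)])
E
```

```text
t: 30.25
tcp_pos: [512.4, 221.9, 102.2]
tcp_rot: [-0.001, 0.999, -0.044, 0.001]
ft_force: [-0.1, -0.5, 0.3]
gripper_width: 0.003
gripper_force: 0.0
yaw -5.0: 1 x w [-0.019 -0.013  0.002] | 1 x s [-0.02   0.041  0.556]
```

```bash
python3 -m creep '[{"x":-0.02,"y":0.04,"z":0.55,"wx":0,"wy":0,"wz":0,"claw":1},{"x":0,"y":0,"z":0.1,"wx":0,"wy":0,"wz":0,"claw":1},{"x":0,"y":0,"z":0,"wx":0,"wy":0,"wz":0,"claw":1},{"x":0,"y":0,"z":0.15,"wx":0,"wy":0,"wz":0,"claw":1},{"x":0,"y":0,"z":0.12,"wx":0,"wy":0,"wz":0,"claw":1},{"x":0,"y":0,"z":0.1,"wx":0,"wy":0,"wz":0,"claw":1},{"x":0,"y":0,"z":0,"wx":0,"wy":0,"wz":0,"claw":1},{"x":0,"y":0,"z":0,"wx":0,"wy":0,"wz":0,"claw":1}]'
```

```text
t: 30.92
tcp_pos: [511.8, 220.0, 65.6]
tcp_rot: [-0.0, 0.999, -0.044, 0.001]
ft_force: [-9.3, -3.9, 31.8]
gripper_width: 0.0
gripper_force: 16.3
```

```bash
python3 -m creep '[{"x":0,"y":0,"z":-0.1,"wx":0,"wy":0,"wz":0,"claw":1},{"x":0,"y":0,"z":0,"wx":0,"wy":0,"wz":0,"claw":1},{"x":0,"y":0,"z":0,"wx":0,"wy":0,"wz":0,"claw":1}]'|sed -n '2p;4p'
for i in 1; do python3 -m creep '[{"x":0,"y":0,"z":-0.05,"wx":0,"wy":0,"wz":0,"claw":1},{"x":0,"y":0,"z":0,"wx":0,"wy":0,"wz":0,"claw":1}]'|sed -n '2p;4p'; done
python3 -m creep '[{"x":0,"y":0,"z":-0.05,"wx":0,"wy":0,"wz":0,"claw":1},{"x":0,"y":0,"z":0,"wx":0,"wy":0,"wz":0,"claw":1}]'|sed -n '2p;4p'
python3 -m creep '[{"x":0,"y":0,"z":-0.06,"wx":0,"wy":0,"wz":0,"claw":1},{"x":0,"y":0,"z":0,"wx":0,"wy":0,"wz":0,"claw":1}]'|sed -n '2p;4p'
python3 -m creep '[{"x":0,"y":0,"z":-0.06,"wx":0,"wy":0,"wz":0,"claw":1},{"x":0,"y":0,"z":0,"wx":0,"wy":0,"wz":0,"claw":1}]'|sed -n '2p;4p'
python3 -m creep '[{"x":0,"y":0,"z":-0.06,"wx":0,"wy":0,"wz":0,"claw":1},{"x":0,"y":0,"z":0,"wx":0,"wy":0,"wz":0,"claw":1}]'|sed -n '2p;4p'
```

```text
tcp_pos: [511.8, 219.9, 66.2]
ft_force: [-1.3, 0.5, 4.7]
tcp_pos: [511.8, 219.8, 67.5]
ft_force: [0.2, 3.5, 4.8]
tcp_pos: [511.6, 219.0, 69.1]
ft_force: [0.3, 2.4, 3.5]
tcp_pos: [511.1, 218.0, 71.1]
ft_force: [0.5, 1.0, 1.9]
tcp_pos: [510.5, 217.2, 73.1]
ft_force: [0.1, -0.6, 0.1]
tcp_pos: [510.7, 217.7, 75.7]
ft_force: [1.1, -0.4, 0.3]
```

The force ramps from 5 N at z=66.2 to 0 at about 73, so the key bottomed and came back up. Next: yellow, white, blue.

```bash
python3 -m creep '[{"x":0,"y":0,"z":-0.42,"wx":0,"wy":0,"wz":0,"claw":1},{"x":0,"y":0,"z":0,"wx":0,"wy":0,"wz":0,"claw":1},{"x":0,"y":0,"z":0,"wx":0,"wy":0,"wz":0,"claw":1}]' | sed -n 2p
python3 -c "
from h import *
plan([(456,224.3,92,-5),(456,224.3,65.3,None),(456,224.3,92,None),(461.5,279.8,92,None),(461.5,279.8,65.3,None),(461.5,279.8,92,None),(511.5,220,92,None)])"
```

```text
tcp_pos: [511.4, 218.5, 93.0]
yaw -5.0: 1 x w [-0.004 -0.012 -0.022] | 2 x s [-0.697 -0.012  0.013]
yaw -5.0: 1 x w [0. 0. 0.] | 1 x s [0.    0.    0.668]
yaw -5.0: 1 x w [0. 0. 0.] | 1 x s [ 0.     0.    -0.668]
yaw -5.0: 1 x w [0. 0. 0.] | 2 x s [ 0.008 -0.697  0.   ]
yaw -5.0: 1 x w [0. 0. 0.] | 1 x s [0.    0.    0.668]
yaw -5.0: 1 x w [0. 0. 0.] | 1 x s [ 0.     0.    -0.668]
yaw -5.0: 1 x w [0. 0. 0.] | 2 x s [0.688 0.69  0.   ]
```

```bash
python3 -m creep '[{"x":-0.697,"y":-0.012,"z":0,"wx":0,"wy":0,"wz":0,"claw":1},{"x":-0.697,"y":-0.012,"z":0,"wx":0,"wy":0,"wz":0,"claw":1},{"x":0,"y":0,"z":0,"wx":0,"wy":0,"wz":0,"claw":1},{"x":0,"y":0,"z":0,"wx":0,"wy":0,"wz":0,"claw":1},{"x":0,"y":0,"z":0,"wx":0,"wy":0,"wz":0,"claw":1}]' | sed -n 2p
python3 -m creep '[{"x":0,"y":0,"z":0.3,"wx":0,"wy":0,"wz":0,"claw":1},{"x":0,"y":0,"z":0.15,"wx":0,"wy":0,"wz":0,"claw":1},{"x":0,"y":0,"z":0.1,"wx":0,"wy":0,"wz":0,"claw":1},{"x":0,"y":0,"z":0.1,"wx":0,"wy":0,"wz":0,"claw":1},{"x":0,"y":0,"z":0.05,"wx":0,"wy":0,"wz":0,"claw":1},{"x":0,"y":0,"z":0,"wx":0,"wy":0,"wz":0,"claw":1},{"x":0,"y":0,"z":0,"wx":0,"wy":0,"wz":0,"claw":1}]' | sed -n '2p;4p'
```

```text
tcp_pos: [456.0, 224.2, 92.5]
tcp_pos: [456.3, 223.8, 65.9]
ft_force: [-2.6, -3.4, 12.7]
```

```bash
python3 -m creep '[{"x":0,"y":0,"z":-0.35,"wx":0,"wy":0,"wz":0,"claw":1},{"x":0,"y":0,"z":-0.35,"wx":0,"wy":0,"wz":0,"claw":1},{"x":0,"y":0,"z":0,"wx":0,"wy":0,"wz":0,"claw":1},{"x":0,"y":-0.697,"z":0,"wx":0,"wy":0,"wz":0,"claw":1},{"x":0,"y":-0.697,"z":0,"wx":0,"wy":0,"wz":0,"claw":1},{"x":0,"y":0,"z":0,"wx":0,"wy":0,"wz":0,"claw":1},{"x":0,"y":0,"z":0,"wx":0,"wy":0,"wz":0,"claw":1},{"x":0,"y":0,"z":0,"wx":0,"wy":0,"wz":0,"claw":1}]' | sed -n 2p
python3 -m creep '[{"x":0,"y":0,"z":0.3,"wx":0,"wy":0,"wz":0,"claw":1},{"x":0,"y":0,"z":0.15,"wx":0,"wy":0,"wz":0,"claw":1},{"x":0,"y":0,"z":0.1,"wx":0,"wy":0,"wz":0,"claw":1},{"x":0,"y":0,"z":0.1,"wx":0,"wy":0,"wz":0,"claw":1},{"x":0,"y":0,"z":0.05,"wx":0,"wy":0,"wz":0,"claw":1},{"x":0,"y":0,"z":0,"wx":0,"wy":0,"wz":0,"claw":1},{"x":0,"y":0,"z":0,"wx":0,"wy":0,"wz":0,"claw":1}]' | sed -n '2p;4p'
```

```text
tcp_pos: [460.2, 279.1, 91.8]
tcp_pos: [460.1, 278.3, 65.9]
ft_force: [-3.4, -5.6, 15.5]
```

```bash
python3 -m creep '[{"x":0,"y":0,"z":-0.35,"wx":0,"wy":0,"wz":0,"claw":1},{"x":0,"y":0,"z":-0.35,"wx":0,"wy":0,"wz":0,"claw":1},{"x":0,"y":0,"z":0,"wx":0,"wy":0,"wz":0,"claw":1},{"x":0.703,"y":0.68,"z":0,"wx":0,"wy":0,"wz":0,"claw":1},{"x":0.703,"y":0.68,"z":0,"wx":0,"wy":0,"wz":0,"claw":1},{"x":0,"y":0,"z":0,"wx":0,"wy":0,"wz":0,"claw":1},{"x":0,"y":0,"z":0,"wx":0,"wy":0,"wz":0,"claw":1},{"x":0,"y":0,"z":0,"wx":0,"wy":0,"wz":0,"claw":1}]' | sed -n 2p
python3 -m creep '[{"x":0,"y":0,"z":0.3,"wx":0,"wy":0,"wz":0,"claw":1},{"x":0,"y":0,"z":0.15,"wx":0,"wy":0,"wz":0,"claw":1},{"x":0,"y":0,"z":0.1,"wx":0,"wy":0,"wz":0,"claw":1},{"x":0,"y":0,"z":0.1,"wx":0,"wy":0,"wz":0,"claw":1},{"x":0,"y":0,"z":0.05,"wx":0,"wy":0,"wz":0,"claw":1},{"x":0,"y":0,"z":0,"wx":0,"wy":0,"wz":0,"claw":1},{"x":0,"y":0,"z":0,"wx":0,"wy":0,"wz":0,"claw":1}]' | sed -n '2p;4p'
python3 -m creep '[{"x":0,"y":0,"z":-0.35,"wx":0,"wy":0,"wz":0,"claw":1},{"x":0,"y":0,"z":-0.35,"wx":0,"wy":0,"wz":0,"claw":1},{"x":0,"y":0,"z":0,"wx":0,"wy":0,"wz":0,"claw":1},{"x":0,"y":0,"z":0,"wx":0,"wy":0,"wz":0,"claw":1}]' | sed -n '2p;4p'
python3 -c "
from h import *
plan([(598.5,239.5,92,-5)])"
```

```text
tcp_pos: [511.2, 220.5, 91.8]
tcp_pos: [510.2, 221.5, 65.9]
ft_force: [-5.5, -1.3, 14.6]
tcp_pos: [511.9, 221.1, 92.8]
ft_force: [0.7, 0.2, -0.1]
yaw -5.0: 1 x w [-0.005 -0.012 -0.015] | 4 x s [ 0.529 -0.162  0.005]
```

```bash
python3 -m creep '[{"x":0.705,"y":-0.216,"z":0,"wx":0,"wy":0,"wz":0,"claw":1},{"x":0.705,"y":-0.216,"z":0,"wx":0,"wy":0,"wz":0,"claw":1},{"x":0.705,"y":-0.216,"z":0,"wx":0,"wy":0,"wz":0,"claw":1},{"x":0,"y":0,"z":0,"wx":0,"wy":0,"wz":0,"claw":1},{"x":0,"y":0,"z":0,"wx":0,"wy":0,"wz":0,"claw":1},{"x":0,"y":0,"z":0,"wx":0,"wy":0,"wz":0,"claw":1}]' | sed -n 2p
python3 -m creep '[{"x":0,"y":0,"z":0.3,"wx":0,"wy":0,"wz":0,"claw":1},{"x":0,"y":0,"z":0.15,"wx":0,"wy":0,"wz":0,"claw":1},{"x":0,"y":0,"z":0.1,"wx":0,"wy":0,"wz":0,"claw":1},{"x":0,"y":0,"z":0.1,"wx":0,"wy":0,"wz":0,"claw":1},{"x":0,"y":0,"z":0.06,"wx":0,"wy":0,"wz":0,"claw":1},{"x":0,"y":0,"z":0,"wx":0,"wy":0,"wz":0,"claw":1},{"x":0,"y":0,"z":0,"wx":0,"wy":0,"wz":0,"claw":1}]' | sed -n '2p;4p'
```

```text
tcp_pos: [596.9, 238.7, 91.1]
tcp_pos: [596.7, 238.6, 66.0]
ft_force: [-9.2, -3.1, 14.3]
```

Write bottomed (14 N at z=66). Lift and look at the tray.

```bash
python3 -m creep '[{"x":0,"y":0,"z":-0.6,"wx":0,"wy":0,"wz":0,"claw":1},{"x":0,"y":0,"z":-0.9,"wx":0,"wy":0,"wz":0,"claw":-1},{"x":0,"y":0,"z":-0.9,"wx":0,"wy":0,"wz":0,"claw":-1},{"x":-0.43,"y":0.86,"z":-0.3,"wx":0,"wy":0,"wz":0,"claw":-1},{"x":-0.43,"y":0.86,"z":0,"wx":0,"wy":0,"wz":0,"claw":-1},{"x":-0.43,"y":0.86,"z":0,"wx":0,"wy":0,"wz":0,"claw":-1},{"x":-0.43,"y":0.86,"z":0,"wx":0,"wy":0,"wz":0,"claw":-1}]' 60| sed -n 2p
python3 -m creep '[{"x":0,"y":0.5,"z":0,"wx":0,"wy":0,"wz":0,"claw":-1},{"x":0,"y":0,"z":0,"wx":0,"wy":0,"wz":0,"claw":-1},{"x":0,"y":0,"z":0,"wx":0,"wy":0,"wz":0,"claw":-1},{"x":0,"y":0,"z":0,"wx":0,"wy":0,"wz":0,"claw":-1}]' | sed -n 2p
python3 - <<'E'
from h import *
d=cam("wrist"); im=d["color"]
cv2.imwrite("pics/e1.png",cv2.resize(im[40:290,150:390],None,fx=2.4,fy=2.4,interpolation=cv2.INTER_CUBIC)[:,:,::-1])
import pickle; pickle.dump(d,open("e1.pkl","wb"))
for e in [(461,99),(511.7,72.6),(565.5,68),(619.3,63.4)]: print((2.4*(proj(d,(*e,63))-[150,40])).round(0))
E
```

```text
tcp_pos: [516.4, 106.7, 172.4]
tcp_pos: [516.1, 89.1, 172.5]
[243. 471.]
[295. 357.]
[297. 224.]
[300.  73.]
```

View pics/e1.png

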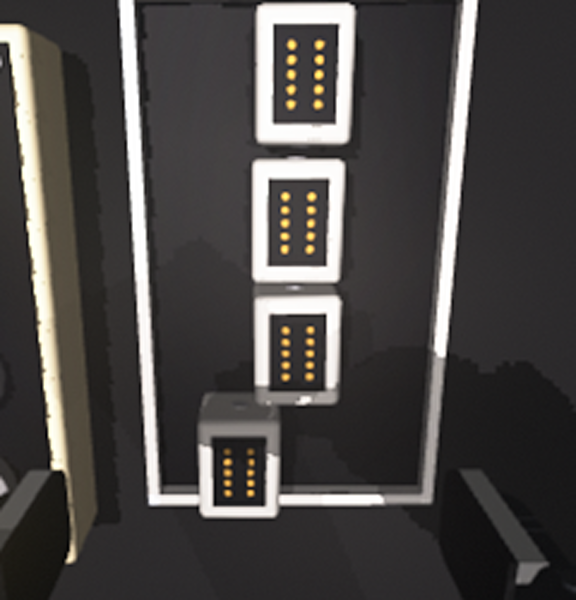

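The tray holds all four pods flat, with tops at (239,467), (298,348), (298,221) and (305,73) in the crop. Now compute the picks and case slots.

```bash
python3 - <<'E'
from h import *
import pickle
d=pickle.load(open("e1.pkl","rb"))
for c in [(239,467),(298,348),(298,221),(305,73)]: print(bp(d,c[0]/2.4+150,c[1]/2.4+40,63).round(1))
S=[tloc(*CASE,u,0) for u in(-81,-27,27,81)]; print(np.round(S,1))
p=bp(d,239/2.4+150,467/2.4+40,63)
plan([(*p,90,-4.9),(*p,36,-4.9),(*p,108,-4.9),(*S[0],108,-2.1)],vmax=.97)
E
```

```text
[463.3 100.7]
[515.3  71.3]
[566.7  67.7]
[619.2  61.5]
[[ 438.2 -394. ]
 [ 492.1 -396. ]
 [ 546.1 -398. ]
 [ 600.  -400. ]]
yaw -4.9: 1 x w [-0.01  -0.006 -0.019] | 3 x s [-0.446 -0.054  0.686]
yaw -4.9: 1 x w [0. 0. 0.] | 2 x s [0.    0.    0.675]
yaw -4.9: 1 x w [0. 0. 0.] | 2 x s [ 0.   0.  -0.9]
yaw -2.1: 1 x w [ 0.     0.    -0.467] | 13 x s [-0.013  0.953  0.   ]
```

```bash
python3 -m creep '[{"x":-0.446,"y":-0.054,"z":0.686,"wx":0,"wy":0,"wz":0,"claw":-1},{"x":-0.446,"y":-0.054,"z":0.686,"wx":0,"wy":0,"wz":0,"claw":-1},{"x":-0.446,"y":-0.054,"z":0.686,"wx":0,"wy":0,"wz":0,"claw":-1},{"x":0,"y":0,"z":0,"wx":0,"wy":0,"wz":0,"claw":-1},{"x":0,"y":0,"z":0.65,"wx":0,"wy":0,"wz":0,"claw":-1},{"x":0,"y":0,"z":0.68,"wx":0,"wy":0,"wz":0,"claw":-1},{"x":0,"y":0,"z":0,"wx":0,"wy":0,"wz":0,"claw":-1}]' 60 | sed -n 2p
python3 -m creep '[{"x":0,"y":0,"z":0,"wx":0,"wy":0,"wz":0,"claw":1},{"x":0,"y":0,"z":0,"wx":0,"wy":0,"wz":0,"claw":1},{"x":0,"y":0,"z":0,"wx":0,"wy":0,"wz":0,"claw":1},{"x":0,"y":0,"z":0,"wx":0,"wy":0,"wz":0,"claw":1},{"x":0,"y":0,"z":0,"wx":0,"wy":0,"wz":0,"claw":1},{"x":0,"y":0,"z":0,"wx":0,"wy":0,"wz":0,"claw":1},{"x":0,"y":0,"z":0,"wx":0,"wy":0,"wz":0,"claw":1}]' 60 | sed -n '2p;4,6p'
python3 -m creep '[{"x":0,"y":0,"z":-0.8,"wx":0,"wy":0,"wz":0,"claw":1},{"x":0,"y":0,"z":-0.9,"wx":0,"wy":0,"wz":0,"claw":1},{"x":0,"y":0,"z":0,"wx":0,"wy":0,"wz":-0.467,"claw":1},{"x":0,"y":0,"z":0,"wx":0,"wy":0,"wz":0,"claw":1}]' | sed -n '2p;4,6p'
python3 -c "
from h import *
plan([(438.2,-394,106,-2.1)],vmax=.98)"
```

```text
tcp_pos: [460.8, 100.0, 33.6]
tcp_pos: [464.4, 99.9, 38.4]
ft_force: [-0.5, 0.4, 5.2]
gripper_width: 0.411
gripper_force: 61.1
tcp_pos: [464.5, 99.6, 107.2]
ft_force: [-0.1, -0.2, -1.2]
gripper_width: 0.413
gripper_force: 60.5
yaw -2.1: 1 x w [-0.01  -0.052 -0.032] | 13 x s [-0.016  0.95   0.002]
```

```bash
python3 -m creep '[{"x":-0.016,"y":0.95,"z":0,"wx":0,"wy":0,"wz":0,"claw":1},{"x":-0.016,"y":0.95,"z":0,"wx":0,"wy":0,"wz":0,"claw":1},{"x":-0.016,"y":0.95,"z":0,"wx":0,"wy":0,"wz":0,"claw":1},{"x":-0.016,"y":0.95,"z":0,"wx":0,"wy":0,"wz":0,"claw":1},{"x":-0.016,"y":0.95,"z":0,"wx":0,"wy":0,"wz":0,"claw":1},{"x":-0.016,"y":0.95,"z":0,"wx":0,"wy":0,"wz":0,"claw":1},{"x":-0.016,"y":0.95,"z":0,"wx":0,"wy":0,"wz":0,"claw":1}]' | sed -n '2p;5p'
python3 -m creep '[{"x":-0.016,"y":0.95,"z":0,"wx":0,"wy":0,"wz":0,"claw":1},{"x":-0.016,"y":0.95,"z":0,"wx":0,"wy":0,"wz":0,"claw":1},{"x":-0.016,"y":0.95,"z":0,"wx":0,"wy":0,"wz":0,"claw":1},{"x":-0.016,"y":0.95,"z":0,"wx":0,"wy":0,"wz":0,"claw":1},{"x":-0.016,"y":0.95,"z":0,"wx":0,"wy":0,"wz":0,"claw":1},{"x":-0.016,"y":0.95,"z":0,"wx":0,"wy":0,"wz":0,"claw":1},{"x":0,"y":0,"z":0,"wx":0,"wy":0,"wz":0,"claw":1}]' | sed -n '2p;5p'
python3 -m creep '[{"x":0,"y":0,"z":0,"wx":0,"wy":0,"wz":0,"claw":1},{"x":0,"y":0,"z":0,"wx":0,"wy":0,"wz":0,"claw":1},{"x":0,"y":0,"z":0,"wx":0,"wy":0,"wz":0,"claw":1}]' | sed -n '2p;5p'
python3 -c "
from h import *
plan([(438.2,-394,19,-2.1)],vmax=.98)"
```

```text
tcp_pos: [446.3, -167.9, 104.1]
gripper_width: 0.409
tcp_pos: [431.2, -403.3, 103.9]
gripper_width: 0.409
tcp_pos: [434.7, -391.8, 104.1]
gripper_width: 0.412
yaw -2.1: 1 x w [-0.017  0.01  -0.019] | 3 x s [0.03  0.017 0.71 ]
```

```bash
python3 -m creep '[{"x":0.08,"y":0.04,"z":0.6,"wx":0,"wy":0,"wz":0,"claw":1},{"x":0,"y":0,"z":0.6,"wx":0,"wy":0,"wz":0,"claw":1},{"x":0,"y":0,"z":0.5,"wx":0,"wy":0,"wz":0,"claw":1},{"x":0,"y":0,"z":0.25,"wx":0,"wy":0,"wz":0,"claw":1},{"x":0,"y":0,"z":0.18,"wx":0,"wy":0,"wz":0,"claw":1},{"x":0,"y":0,"z":0,"wx":0,"wy":0,"wz":0,"claw":1},{"x":0,"y":0,"z":0,"wx":0,"wy":0,"wz":0,"claw":1}]' | sed -n '2p;4,5p'
python3 -m creep '[{"x":0,"y":0,"z":0,"wx":0,"wy":0,"wz":0,"claw":-1},{"x":0,"y":0,"z":0,"wx":0,"wy":0,"wz":0,"claw":-1},{"x":0,"y":0,"z":0,"wx":0,"wy":0,"wz":0,"claw":-1},{"x":0,"y":0,"z":0,"wx":0,"wy":0,"wz":0,"claw":-1},{"x":0,"y":0,"z":-0.8,"wx":0,"wy":0,"wz":0,"claw":-1},{"x":0,"y":0,"z":-0.8,"wx":0,"wy":0,"wz":0,"claw":-1},{"x":0,"y":0,"z":-0.6,"wx":0,"wy":0,"wz":0,"claw":-1},{"x":0,"y":0,"z":0,"wx":0,"wy":0,"wz":0,"claw":-1}]' | sed -n '2p;5p'
python3 -c "
from h import *
plan([(515.3,71.3,108,-4.9)],vmax=.95)"
```

```text
tcp_pos: [439.2, -394.6, 19.9]
ft_force: [3.7, 1.5, -2.6]
gripper_width: 0.409
tcp_pos: [440.2, -398.1, 113.2]
gripper_width: 1.0
yaw -4.9: 1 x w [ 0.06  -0.074  0.423] | 13 x s [ 0.067 -0.912  0.01 ]
```

```bash
python3 -m creep '[{"x":0,"y":0,"z":0,"wx":0,"wy":0,"wz":0.423,"claw":-1},{"x":0.067,"y":-0.912,"z":0.01,"wx":0,"wy":0,"wz":0,"claw":-1},{"x":0.067,"y":-0.912,"z":0.01,"wx":0,"wy":0,"wz":0,"claw":-1},{"x":0.067,"y":-0.912,"z":0.01,"wx":0,"wy":0,"wz":0,"claw":-1},{"x":0.067,"y":-0.912,"z":0.01,"wx":0,"wy":0,"wz":0,"claw":-1},{"x":0.067,"y":-0.912,"z":0.01,"wx":0,"wy":0,"wz":0,"claw":-1},{"x":0.067,"y":-0.912,"z":0.01,"wx":0,"wy":0,"wz":0,"claw":-1},{"x":0.067,"y":-0.912,"z":0.01,"wx":0,"wy":0,"wz":0,"claw":-1}]' | sed -n 2p
python3 -m creep '[{"x":0.067,"y":-0.912,"z":0.01,"wx":0,"wy":0,"wz":0,"claw":-1},{"x":0.067,"y":-0.912,"z":0.01,"wx":0,"wy":0,"wz":0,"claw":-1},{"x":0.067,"y":-0.912,"z":0.01,"wx":0,"wy":0,"wz":0,"claw":-1},{"x":0.067,"y":-0.912,"z":0.01,"wx":0,"wy":0,"wz":0,"claw":-1},{"x":0.067,"y":-0.912,"z":0.01,"wx":0,"wy":0,"wz":0,"claw":-1},{"x":0.067,"y":-0.912,"z":0.01,"wx":0,"wy":0,"wz":0,"claw":-1},{"x":0,"y":0,"z":0,"wx":0,"wy":0,"wz":0,"claw":-1},{"x":0,"y":0,"z":0,"wx":0,"wy":0,"wz":0,"claw":-1}]' | sed -n 2p
python3 -m creep '[{"x":0,"y":0,"z":0,"wx":0,"wy":0,"wz":0,"claw":-1},{"x":0,"y":0,"z":0,"wx":0,"wy":0,"wz":0,"claw":-1}]' | sed -n 2p
python3 -c "
from h import *
d=cam('wrist'); wpod(d,(514,71.5),63,rad=30)
plan([(514,71.5,36,-4.9)],vmax=.95)"
```

```text
tcp_pos: [477.5, -141.4, 104.6]
tcp_pos: [512.3, 76.4, 102.2]
tcp_pos: [512.2, 72.1, 102.0]
wpod 514.4 72.1 size 45.3 34.9 ang -6.6 px 257.0 211.0
yaw -4.9: 1 x w [ 0.011  0.005 -0.02 ] | 2 x s [0.021 0.005 0.827]
```

```bash
python3 -m creep '[{"x":0.04,"y":0.01,"z":0.6,"wx":0,"wy":0,"wz":0,"claw":-1},{"x":0,"y":0,"z":0.6,"wx":0,"wy":0,"wz":0,"claw":-1},{"x":0,"y":0,"z":0.45,"wx":0,"wy":0,"wz":0,"claw":-1},{"x":0,"y":0,"z":0,"wx":0,"wy":0,"wz":0,"claw":-1}]' 60 | sed -n 2p
python3 -m creep '[{"x":0,"y":0,"z":0,"wx":0,"wy":0,"wz":0,"claw":1},{"x":0,"y":0,"z":0,"wx":0,"wy":0,"wz":0,"claw":1},{"x":0,"y":0,"z":0,"wx":0,"wy":0,"wz":0,"claw":1},{"x":0,"y":0,"z":0,"wx":0,"wy":0,"wz":0,"claw":1},{"x":0,"y":0,"z":0,"wx":0,"wy":0,"wz":0,"claw":1},{"x":0,"y":0,"z":0,"wx":0,"wy":0,"wz":0,"claw":1},{"x":0,"y":0,"z":0,"wx":0,"wy":0,"wz":0,"claw":1}]' 60 | sed -n '2p;4,6p'
python3 -m creep '[{"x":0,"y":0,"z":-0.8,"wx":0,"wy":0,"wz":0,"claw":1},{"x":0,"y":0,"z":-0.9,"wx":0,"wy":0,"wz":0,"claw":1},{"x":0,"y":0,"z":0,"wx":0,"wy":0,"wz":-0.467,"claw":1},{"x":0,"y":0,"z":0,"wx":0,"wy":0,"wz":0,"claw":1}]' | sed -n '2p;4,6p'
python3 -c "
from h import *
plan([(492.1,-396,106,-2.1)],vmax=.95)"
```

```text
tcp_pos: [511.5, 71.1, 33.3]
tcp_pos: [515.3, 73.4, 37.8]
ft_force: [-0.6, 0.1, 6.2]
gripper_width: 0.41
gripper_force: 61.7
tcp_pos: [515.6, 73.8, 106.7]
ft_force: [-0.4, -0.4, -1.9]
gripper_width: 0.408
gripper_force: 60.8
yaw -2.1: 1 x w [-0.008 -0.047  0.015] | 13 x s [-0.012  0.904  0.001]
```

```bash
python3 -m creep '[{"x":-0.012,"y":0.904,"z":0,"wx":0,"wy":0,"wz":0,"claw":1},{"x":-0.012,"y":0.904,"z":0,"wx":0,"wy":0,"wz":0,"claw":1},{"x":-0.012,"y":0.904,"z":0,"wx":0,"wy":0,"wz":0,"claw":1},{"x":-0.012,"y":0.904,"z":0,"wx":0,"wy":0,"wz":0,"claw":1},{"x":-0.012,"y":0.904,"z":0,"wx":0,"wy":0,"wz":0,"claw":1},{"x":-0.012,"y":0.904,"z":0,"wx":0,"wy":0,"wz":0,"claw":1},{"x":-0.012,"y":0.904,"z":0,"wx":0,"wy":0,"wz":0,"claw":1}]' | sed -n '2p;5p'
python3 -m creep '[{"x":-0.012,"y":0.904,"z":0,"wx":0,"wy":0,"wz":0,"claw":1},{"x":-0.012,"y":0.904,"z":0,"wx":0,"wy":0,"wz":0,"claw":1},{"x":-0.012,"y":0.904,"z":0,"wx":0,"wy":0,"wz":0,"claw":1},{"x":-0.012,"y":0.904,"z":0,"wx":0,"wy":0,"wz":0,"claw":1},{"x":-0.012,"y":0.904,"z":0,"wx":0,"wy":0,"wz":0,"claw":1},{"x":-0.012,"y":0.904,"z":0,"wx":0,"wy":0,"wz":0,"claw":1},{"x":0,"y":0,"z":0,"wx":0,"wy":0,"wz":0,"claw":1}]' | sed -n '2p;5p'
python3 -m creep '[{"x":0,"y":0,"z":0,"wx":0,"wy":0,"wz":0,"claw":1},{"x":0,"y":0,"z":0,"wx":0,"wy":0,"wz":0,"claw":1},{"x":0,"y":0,"z":0,"wx":0,"wy":0,"wz":0,"claw":1}]' | sed -n '2p;5p'
python3 -c "
from h import *
plan([(492.1,-396,19,-2.1)],vmax=.98)"
```

```text
tcp_pos: [500.2, -180.9, 103.3]
gripper_width: 0.411
tcp_pos: [487.2, -405.7, 102.9]
gripper_width: 0.408
tcp_pos: [491.3, -393.8, 103.6]
gripper_width: 0.409
yaw -2.1: 1 x w [-0.02   0.012  0.027] | 3 x s [0.008 0.018 0.705]
```

```bash
python3 -m creep '[{"x":0.04,"y":0.04,"z":0.6,"wx":0,"wy":0,"wz":0,"claw":1},{"x":0,"y":0,"z":0.6,"wx":0,"wy":0,"wz":0,"claw":1},{"x":0,"y":0,"z":0.5,"wx":0,"wy":0,"wz":0,"claw":1},{"x":0,"y":0,"z":0.25,"wx":0,"wy":0,"wz":0,"claw":1},{"x":0,"y":0,"z":0.18,"wx":0,"wy":0,"wz":0,"claw":1},{"x":0,"y":0,"z":0,"wx":0,"wy":0,"wz":0,"claw":1},{"x":0,"y":0,"z":0,"wx":0,"wy":0,"wz":0,"claw":1}]' | sed -n '2p;4,5p'
python3 -m creep '[{"x":0,"y":0,"z":0,"wx":0,"wy":0,"wz":0,"claw":-1},{"x":0,"y":0,"z":0,"wx":0,"wy":0,"wz":0,"claw":-1},{"x":0,"y":0,"z":0,"wx":0,"wy":0,"wz":0,"claw":-1},{"x":0,"y":0,"z":0,"wx":0,"wy":0,"wz":0,"claw":-1},{"x":0,"y":0,"z":-0.8,"wx":0,"wy":0,"wz":0,"claw":-1},{"x":0,"y":0,"z":-0.8,"wx":0,"wy":0,"wz":0,"claw":-1},{"x":0,"y":0,"z":-0.6,"wx":0,"wy":0,"wz":0,"claw":-1},{"x":0,"y":0,"z":0,"wx":0,"wy":0,"wz":0,"claw":-1}]' | sed -n '2p;5p'
python3 -c "
from h import *
plan([(567,67.8,108,-4.9)],vmax=.95)"
```

```text
tcp_pos: [493.6, -397.4, 19.9]
ft_force: [-0.6, 0.6, -0.5]
gripper_width: 0.408
tcp_pos: [495.9, -400.0, 113.2]
gripper_width: 0.999
yaw -4.9: 1 x w [ 0.057 -0.088  0.471] | 13 x s [ 0.059 -0.908  0.01 ]
```

```bash
python3 -m creep '[{"x":0,"y":0,"z":0,"wx":0,"wy":0,"wz":0.471,"claw":-1},{"x":0.063,"y":-0.908,"z":0.01,"wx":0,"wy":0,"wz":0,"claw":-1},{"x":0.063,"y":-0.908,"z":0.01,"wx":0,"wy":0,"wz":0,"claw":-1},{"x":0.063,"y":-0.908,"z":0.01,"wx":0,"wy":0,"wz":0,"claw":-1},{"x":0.063,"y":-0.908,"z":0.01,"wx":0,"wy":0,"wz":0,"claw":-1},{"x":0.063,"y":-0.908,"z":0.01,"wx":0,"wy":0,"wz":0,"claw":-1},{"x":0.063,"y":-0.908,"z":0.01,"wx":0,"wy":0,"wz":0,"claw":-1},{"x":0.063,"y":-0.908,"z":0.01,"wx":0,"wy":0,"wz":0,"claw":-1}]' | sed -n 2p
python3 -m creep '[{"x":0.063,"y":-0.908,"z":0.01,"wx":0,"wy":0,"wz":0,"claw":-1},{"x":0.063,"y":-0.908,"z":0.01,"wx":0,"wy":0,"wz":0,"claw":-1},{"x":0.063,"y":-0.908,"z":0.01,"wx":0,"wy":0,"wz":0,"claw":-1},{"x":0.063,"y":-0.908,"z":0.01,"wx":0,"wy":0,"wz":0,"claw":-1},{"x":0.063,"y":-0.908,"z":0.01,"wx":0,"wy":0,"wz":0,"claw":-1},{"x":0.063,"y":-0.908,"z":0.01,"wx":0,"wy":0,"wz":0,"claw":-1},{"x":0,"y":0,"z":0,"wx":0,"wy":0,"wz":0,"claw":-1},{"x":0,"y":0,"z":0,"wx":0,"wy":0,"wz":0,"claw":-1}]' | sed -n 2p
python3 -m creep '[{"x":0,"y":0,"z":0,"wx":0,"wy":0,"wz":0,"claw":-1},{"x":0,"y":0,"z":0,"wx":0,"wy":0,"wz":0,"claw":-1}]' | sed -n 2p
python3 -c "
from h import *
d=cam('wrist'); wpod(d,(567,67.8),63,rad=30)
plan([(567,67.8,36,-4.9)],vmax=.95)"
```

```text
tcp_pos: [531.7, -144.3, 104.2]
tcp_pos: [565.2, 73.1, 101.8]
tcp_pos: [565.3, 68.0, 101.7]
wpod 567.3 68.2 size 45.8 35.4 ang -5.1 px 256.0 211.0
yaw -4.9: 1 x w [ 0.01   0.002 -0.024] | 2 x s [ 0.021 -0.001  0.822]
```

```bash
python3 -m creep '[{"x":0.04,"y":0,"z":0.6,"wx":0,"wy":0,"wz":0,"claw":-1},{"x":0,"y":0,"z":0.6,"wx":0,"wy":0,"wz":0,"claw":-1},{"x":0,"y":0,"z":0.45,"wx":0,"wy":0,"wz":0,"claw":-1},{"x":0,"y":0,"z":0,"wx":0,"wy":0,"wz":0,"claw":-1}]' 60 | sed -n 2p
python3 -m creep '[{"x":0,"y":0,"z":0,"wx":0,"wy":0,"wz":0,"claw":1},{"x":0,"y":0,"z":0,"wx":0,"wy":0,"wz":0,"claw":1},{"x":0,"y":0,"z":0,"wx":0,"wy":0,"wz":0,"claw":1},{"x":0,"y":0,"z":0,"wx":0,"wy":0,"wz":0,"claw":1},{"x":0,"y":0,"z":0,"wx":0,"wy":0,"wz":0,"claw":1},{"x":0,"y":0,"z":0,"wx":0,"wy":0,"wz":0,"claw":1},{"x":0,"y":0,"z":0,"wx":0,"wy":0,"wz":0,"claw":1}]' 60 | sed -n '2p;4,6p'
python3 -m creep '[{"x":0,"y":0,"z":-0.8,"wx":0,"wy":0,"wz":0,"claw":1},{"x":0,"y":0,"z":-0.9,"wx":0,"wy":0,"wz":0,"claw":1},{"x":0,"y":0,"z":0,"wx":0,"wy":0,"wz":-0.467,"claw":1},{"x":0,"y":0,"z":0,"wx":0,"wy":0,"wz":0,"claw":1}]' | sed -n '2p;4,6p'
python3 -c "
from h import *
plan([(546.1,-398,106,-2.1)],vmax=.95)"
```

```text
tcp_pos: [564.3, 67.3, 32.6]
tcp_pos: [568.3, 69.7, 37.6]
ft_force: [-0.2, -1.2, 6.7]
gripper_width: 0.411
gripper_force: 62.0
tcp_pos: [568.4, 70.1, 106.3]
ft_force: [-0.9, -0.7, -1.9]
gripper_width: 0.411
gripper_force: 61.2
yaw -2.1: 1 x w [-0.008 -0.044  0.012] | 13 x s [-0.01   0.901  0.001]
```

```bash
python3 -m creep '[{"x":-0.01,"y":0.901,"z":0,"wx":0,"wy":0,"wz":0,"claw":1},{"x":-0.01,"y":0.901,"z":0,"wx":0,"wy":0,"wz":0,"claw":1},{"x":-0.01,"y":0.901,"z":0,"wx":0,"wy":0,"wz":0,"claw":1},{"x":-0.01,"y":0.901,"z":0,"wx":0,"wy":0,"wz":0,"claw":1},{"x":-0.01,"y":0.901,"z":0,"wx":0,"wy":0,"wz":0,"claw":1},{"x":-0.01,"y":0.901,"z":0,"wx":0,"wy":0,"wz":0,"claw":1},{"x":-0.01,"y":0.901,"z":0,"wx":0,"wy":0,"wz":0,"claw":1}]' | sed -n '2p;5p'
python3 -m creep '[{"x":-0.01,"y":0.901,"z":0,"wx":0,"wy":0,"wz":0,"claw":1},{"x":-0.01,"y":0.901,"z":0,"wx":0,"wy":0,"wz":0,"claw":1},{"x":-0.01,"y":0.901,"z":0,"wx":0,"wy":0,"wz":0,"claw":1},{"x":-0.01,"y":0.901,"z":0,"wx":0,"wy":0,"wz":0,"claw":1},{"x":-0.01,"y":0.901,"z":0,"wx":0,"wy":0,"wz":0,"claw":1},{"x":-0.01,"y":0.901,"z":0,"wx":0,"wy":0,"wz":0,"claw":1},{"x":0,"y":0,"z":0,"wx":0,"wy":0,"wz":0,"claw":1}]' | sed -n '2p;5p'
python3 -m creep '[{"x":0,"y":0,"z":0,"wx":0,"wy":0,"wz":0,"claw":1},{"x":0,"y":0,"z":0,"wx":0,"wy":0,"wz":0,"claw":1},{"x":0,"y":0,"z":0,"wx":0,"wy":0,"wz":0,"claw":1}]' | sed -n '2p;5p'
python3 -c "
from h import *
plan([(546.1,-398,19,-2.1)],vmax=.98)"
```

```text
tcp_pos: [553.4, -183.7, 102.5]
gripper_width: 0.408
tcp_pos: [540.4, -408.5, 102.0]
gripper_width: 0.409
tcp_pos: [545.0, -396.0, 103.0]
gripper_width: 0.409
yaw -2.1: 1 x w [-0.021  0.013  0.022] | 3 x s [0.01  0.017 0.7  ]
```

```bash
python3 -m creep '[{"x":0.03,"y":0.03,"z":0.6,"wx":0,"wy":0,"wz":0,"claw":1},{"x":0,"y":0,"z":0.6,"wx":0,"wy":0,"wz":0,"claw":1},{"x":0,"y":0,"z":0.5,"wx":0,"wy":0,"wz":0,"claw":1},{"x":0,"y":0,"z":0.25,"wx":0,"wy":0,"wz":0,"claw":1},{"x":0,"y":0,"z":0.17,"wx":0,"wy":0,"wz":0,"claw":1},{"x":0,"y":0,"z":0,"wx":0,"wy":0,"wz":0,"claw":1},{"x":0,"y":0,"z":0,"wx":0,"wy":0,"wz":0,"claw":1}]' | sed -n '2p;4,5p'
python3 -m creep '[{"x":0,"y":0,"z":0,"wx":0,"wy":0,"wz":0,"claw":-1},{"x":0,"y":0,"z":0,"wx":0,"wy":0,"wz":0,"claw":-1},{"x":0,"y":0,"z":0,"wx":0,"wy":0,"wz":0,"claw":-1},{"x":0,"y":0,"z":0,"wx":0,"wy":0,"wz":0,"claw":-1},{"x":0,"y":0,"z":-0.8,"wx":0,"wy":0,"wz":0,"claw":-1},{"x":0,"y":0,"z":-0.8,"wx":0,"wy":0,"wz":0,"claw":-1},{"x":0,"y":0,"z":-0.6,"wx":0,"wy":0,"wz":0,"claw":-1},{"x":0,"y":0,"z":0,"wx":0,"wy":0,"wz":0,"claw":-1}]' | sed -n '2p;5p'
python3 -c "
from h import *
plan([(619.5,62,108,-4.9)],vmax=.95)"
```

```text
tcp_pos: [547.0, -399.1, 20.0]
ft_force: [-0.0, 0.4, -1.1]
gripper_width: 0.407
tcp_pos: [549.5, -401.6, 113.8]
gripper_width: 1.002
yaw -4.9: 1 x w [ 0.054 -0.095  0.468] | 13 x s [ 0.058 -0.9    0.011]
```

```bash
python3 -m creep '[{"x":0,"y":0,"z":0,"wx":0,"wy":0,"wz":0.468,"claw":-1},{"x":0.061,"y":-0.9,"z":0.01,"wx":0,"wy":0,"wz":0,"claw":-1},{"x":0.061,"y":-0.9,"z":0.01,"wx":0,"wy":0,"wz":0,"claw":-1},{"x":0.061,"y":-0.9,"z":0.01,"wx":0,"wy":0,"wz":0,"claw":-1},{"x":0.061,"y":-0.9,"z":0.01,"wx":0,"wy":0,"wz":0,"claw":-1},{"x":0.061,"y":-0.9,"z":0.01,"wx":0,"wy":0,"wz":0,"claw":-1},{"x":0.061,"y":-0.9,"z":0.01,"wx":0,"wy":0,"wz":0,"claw":-1},{"x":0.061,"y":-0.9,"z":0.01,"wx":0,"wy":0,"wz":0,"claw":-1}]' | sed -n 2p
python3 -m creep '[{"x":0.061,"y":-0.9,"z":0.01,"wx":0,"wy":0,"wz":0,"claw":-1},{"x":0.061,"y":-0.9,"z":0.01,"wx":0,"wy":0,"wz":0,"claw":-1},{"x":0.061,"y":-0.9,"z":0.01,"wx":0,"wy":0,"wz":0,"claw":-1},{"x":0.061,"y":-0.9,"z":0.01,"wx":0,"wy":0,"wz":0,"claw":-1},{"x":0.061,"y":-0.9,"z":0.01,"wx":0,"wy":0,"wz":0,"claw":-1},{"x":0.061,"y":-0.9,"z":0.01,"wx":0,"wy":0,"wz":0,"claw":-1},{"x":0,"y":0,"z":0,"wx":0,"wy":0,"wz":0,"claw":-1},{"x":0,"y":0,"z":0,"wx":0,"wy":0,"wz":0,"claw":-1}]' | sed -n 2p
python3 -m creep '[{"x":0,"y":0,"z":0,"wx":0,"wy":0,"wz":0,"claw":-1},{"x":0,"y":0,"z":0,"wx":0,"wy":0,"wz":0,"claw":-1}]' | sed -n 2p
python3 -c "
from h import *
d=cam('wrist'); wpod(d,(619.5,62),63,rad=30)
plan([(619.5,62,36,-4.9)],vmax=.95)"
```

```text
tcp_pos: [584.5, -148.3, 104.4]
tcp_pos: [617.4, 67.8, 102.0]
tcp_pos: [617.4, 62.0, 101.8]
wpod 620.2 61.9 size 45.8 35.3 ang -4.5 px 256.0 211.0
yaw -4.9: 1 x w [ 0.012  0.001 -0.026] | 2 x s [ 0.025 -0.005  0.823]
```

```bash
python3 -m creep '[{"x":0.05,"y":0,"z":0.6,"wx":0,"wy":0,"wz":0,"claw":-1},{"x":0,"y":0,"z":0.6,"wx":0,"wy":0,"wz":0,"claw":-1},{"x":0,"y":0,"z":0.45,"wx":0,"wy":0,"wz":0,"claw":-1},{"x":0,"y":0,"z":0,"wx":0,"wy":0,"wz":0,"claw":-1}]' 60 | sed -n 2p
python3 -m creep '[{"x":0,"y":0,"z":0,"wx":0,"wy":0,"wz":0,"claw":1},{"x":0,"y":0,"z":0,"wx":0,"wy":0,"wz":0,"claw":1},{"x":0,"y":0,"z":0,"wx":0,"wy":0,"wz":0,"claw":1},{"x":0,"y":0,"z":0,"wx":0,"wy":0,"wz":0,"claw":1},{"x":0,"y":0,"z":0,"wx":0,"wy":0,"wz":0,"claw":1},{"x":0,"y":0,"z":0,"wx":0,"wy":0,"wz":0,"claw":1},{"x":0,"y":0,"z":0,"wx":0,"wy":0,"wz":0,"claw":1}]' 60 | sed -n '2p;4,6p'
python3 -m creep '[{"x":0,"y":0,"z":-0.8,"wx":0,"wy":0,"wz":0,"claw":1},{"x":0,"y":0,"z":-0.9,"wx":0,"wy":0,"wz":0,"claw":1},{"x":0,"y":0,"z":0,"wx":0,"wy":0,"wz":-0.467,"claw":1},{"x":0,"y":0,"z":0,"wx":0,"wy":0,"wz":0,"claw":1}]' | sed -n '2p;4,6p'
python3 -c "
from h import *
plan([(600,-400,106,-2.1)],vmax=.95)"
```

```text
tcp_pos: [616.6, 61.4, 32.2]
tcp_pos: [620.8, 63.9, 37.7]
ft_force: [-0.1, -0.3, 6.2]
gripper_width: 0.409
gripper_force: 62.1
tcp_pos: [620.9, 64.3, 106.5]
ft_force: [-0.8, -0.6, -1.4]
gripper_width: 0.407
gripper_force: 61.3
yaw -2.1: 1 x w [-0.008 -0.045  0.011] | 13 x s [-0.007  0.894  0.001]
```

```bash
python3 -m creep '[{"x":-0.007,"y":0.894,"z":0,"wx":0,"wy":0,"wz":0,"claw":1},{"x":-0.007,"y":0.894,"z":0,"wx":0,"wy":0,"wz":0,"claw":1},{"x":-0.007,"y":0.894,"z":0,"wx":0,"wy":0,"wz":0,"claw":1},{"x":-0.007,"y":0.894,"z":0,"wx":0,"wy":0,"wz":0,"claw":1},{"x":-0.007,"y":0.894,"z":0,"wx":0,"wy":0,"wz":0,"claw":1},{"x":-0.007,"y":0.894,"z":0,"wx":0,"wy":0,"wz":0,"claw":1},{"x":-0.007,"y":0.894,"z":0,"wx":0,"wy":0,"wz":0,"claw":1}]' | sed -n '2p;5p'
python3 -m creep '[{"x":-0.007,"y":0.894,"z":0,"wx":0,"wy":0,"wz":0,"claw":1},{"x":-0.007,"y":0.894,"z":0,"wx":0,"wy":0,"wz":0,"claw":1},{"x":-0.007,"y":0.894,"z":0,"wx":0,"wy":0,"wz":0,"claw":1},{"x":-0.007,"y":0.894,"z":0,"wx":0,"wy":0,"wz":0,"claw":1},{"x":-0.007,"y":0.894,"z":0,"wx":0,"wy":0,"wz":0,"claw":1},{"x":-0.007,"y":0.894,"z":0,"wx":0,"wy":0,"wz":0,"claw":1},{"x":0,"y":0,"z":0,"wx":0,"wy":0,"wz":0,"claw":1}]' | sed -n '2p;5p'
python3 -m creep '[{"x":0,"y":0,"z":0,"wx":0,"wy":0,"wz":0,"claw":1},{"x":0,"y":0,"z":0,"wx":0,"wy":0,"wz":0,"claw":1},{"x":0,"y":0,"z":0,"wx":0,"wy":0,"wz":0,"claw":1}]' | sed -n '2p;5p'
python3 -c "
from h import *
plan([(600,-400,19,-2.1)],vmax=.98)"
```

```text
tcp_pos: [606.8, -187.6, 102.4]
gripper_width: 0.407
tcp_pos: [594.1, -411.4, 101.8]
gripper_width: 0.412
tcp_pos: [599.2, -398.1, 103.0]
gripper_width: 0.411
yaw -2.1: 1 x w [-0.022  0.012  0.022] | 3 x s [0.008 0.016 0.7  ]
```

```bash
python3 -m creep '[{"x":0.02,"y":0.03,"z":0.6,"wx":0,"wy":0,"wz":0,"claw":1},{"x":0,"y":0,"z":0.6,"wx":0,"wy":0,"wz":0,"claw":1},{"x":0,"y":0,"z":0.5,"wx":0,"wy":0,"wz":0,"claw":1},{"x":0,"y":0,"z":0.25,"wx":0,"wy":0,"wz":0,"claw":1},{"x":0,"y":0,"z":0.17,"wx":0,"wy":0,"wz":0,"claw":1},{"x":0,"y":0,"z":0,"wx":0,"wy":0,"wz":0,"claw":1},{"x":0,"y":0,"z":0,"wx":0,"wy":0,"wz":0,"claw":1}]' | sed -n '2p;4,5p'
python3 -m creep '[{"x":0,"y":0,"z":0,"wx":0,"wy":0,"wz":0,"claw":-1},{"x":0,"y":0,"z":0,"wx":0,"wy":0,"wz":0,"claw":-1},{"x":0,"y":0,"z":0,"wx":0,"wy":0,"wz":0,"claw":-1},{"x":0,"y":0,"z":0,"wx":0,"wy":0,"wz":0,"claw":-1},{"x":0,"y":0,"z":-0.9,"wx":0,"wy":0,"wz":0,"claw":-1},{"x":0,"y":0,"z":-0.9,"wx":0,"wy":0,"wz":0,"claw":-1},{"x":0,"y":0,"z":-0.9,"wx":0,"wy":0,"wz":0,"claw":-1},{"x":0,"y":0,"z":-0.9,"wx":0,"wy":0,"wz":0,"claw":-1}]' | sed -n '2p;5p'
python3 -m creep '[{"x":-0.8,"y":0,"z":-0.4,"wx":0,"wy":0,"wz":0,"claw":-1},{"x":-0.8,"y":0,"z":-0.4,"wx":0,"wy":0,"wz":0,"claw":-1},{"x":-0.8,"y":0,"z":-0.4,"wx":0,"wy":0,"wz":0,"claw":-1},{"x":0,"y":0,"z":0,"wx":0,"wy":0,"wz":0,"claw":-1},{"x":0,"y":0,"z":0,"wx":0,"wy":0,"wz":0,"claw":-1},{"x":0,"y":0,"z":0,"wx":0,"wy":0,"wz":0,"claw":-1},{"x":0,"y":0,"z":0,"wx":0,"wy":0,"wz":0,"claw":-1}]' | sed -n '2p;4p'
python3 - <<'E'
from h import *
t=cam("top")["color"]; w=cam("wrist")["color"]
cv2.imwrite("pics/f1.png",np.hstack([cv2.resize(w,(400,300)),cv2.resize(t[150:280,100:273],(400,300),interpolation=cv2.INTER_CUBIC)])[:,:,::-1])
E
```

```text
tcp_pos: [600.8, -401.2, 20.0]
ft_force: [-1.1, -0.5, -0.7]
gripper_width: 0.406
tcp_pos: [599.5, -401.7, 164.9]
gripper_width: 0.998
tcp_pos: [504.8, -397.5, 210.5]
ft_force: [0.3, 0.1, 1.3]
```

View pics/f1.png

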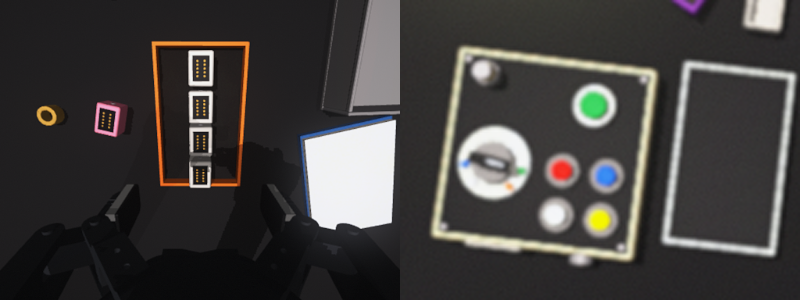

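All four pods lie flat in a row in the case (about x=200, rows 68 to 175, left half), the tray is empty, and the dial points at the green dot (520,171). Hand in.

```bash
python3 -c "
from rig import arm
print(arm.state()['t'], arm.job_done())"
```

```text
the job is handed in; nothing more can be done
59.3833 None
```

The job is handed in at 59.4 s of robot time, with every step carried out in order: all four pods lie flat in the orange case, the dial is in and points at green, and blue, yellow, white, blue and write were each pressed fully and released; the hand-in gave no verdict.

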